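# Tip the pump heads out of the rinse pail

## Robot

A 7-joint arm with a two-finger parallel gripper is mounted at the origin on the work surface. World frame = base frame: x ahead of the robot, y to its left, z up, the work surface at z = 0. Lengths are in mm, angles in rad, forces in N, time in s.
With the tool pointing down it reaches from about 400 to 875 mm from the base axis. Payload 4.4 kg.
Tool frame: the origin (TCP) lies at the very end of the fingers, on their centre line; the grasp point (between the pads) lies 19 mm behind it (ctrl.grip_depth is the distance from the TCP to the grasp point, in mm); z points along the fingers, x is the direction in which the jaws open and shut, and the axes are right-handed (so a half turn about z gives the same grasp; the last joint's range is limited). The gripper opens to 85 mm and grips with 20 to 120 N. Pads are 22 mm wide; open, the fingers measure 114 mm over their backs; the gripper's body (76 mm by 85 mm) begins 54 mm behind the grasp point. The pads swing forward as they close: fully open they stand 13 mm farther back than shut.
Start: joints at [1.193, 0.628, 0.038, 1.517, -0.027, 0.996, -0.02], TCP at [199.431, -618.664, 194.313] pointing down, gripper open.
Joint ranges: [-3.06, 3.06], [-0.37, 2.12], [-1.25, 1.32], [0.18, 2.47], [-1.1, 4.24], [0.23, 1.98], [-2.94, 2.94]. Speed limits (rad/s): [2.57, 2.57, 3.14, 3.14, 3.14, 3.14, 3.14].

## Interface

Orientations are given as [roll, pitch, yaw] about the fixed x, y, z axes, in that order (R = Rz(yaw) Ry(pitch) Rx(roll)).
In Python, from cell import ctrl gives the robot as it stands.
- The arm moves only by the shell command python3 -m creep 'ROWS'. ROWS is JSON, a list of rows, each an object with "hand": the opening, from 0 (shut) to 1 (fully open); "travel": the shift along the tool's x, y, z in cm, a list of three; "angular": the turn, a rotation vector about the tool's x, y, z in degrees, a list of three. In form: [{"hand": hand, "travel": [tx, ty, tz], "angular": [rx, ry, rz]}, ...]. A call has 1 to 20 rows; each row is the pose to reach, as a shift and turn from the pose measured when the call began, along the tool's axes at that moment; what a row does not reach only later rows make up. A row lasts 1/10 s, in which the tool goes at most 50 mm and 8.59 degrees, less where a joint would pass 70% of its speed; a pose out of reach is approached as far as the arm can. A call with a gripper value outside its range is refused whole. The fingers move at their own pace and stop on an object; the grip force is fixed at half the most. Time passes only in rows, so rows that repeat a pose let the fingers close. It gives the time, the measured TCP pose, the force and the opening at its end, in the units of the state.
- ctrl.read_state(): the state, without advancing time (a new reading comes with each control period).
- ctrl.get_image(name): name is "side" or "top" or "wrist"; returns a dict with "frame" (420x560x3 uint8, red, green, blue), "fx", "fy", "cx", "cy" (pixels), "origin" and "orientation" of the camera in the world. Camera axes: x right, y down, z forward; pixel columns grow to the right and rows downward; lengths in mm; the calibration is good to about 2 mm. A picture is of the moment at which its call begins. There is no depth.
- ctrl.finish_job(): hands the job in, once; it reports no verdict.
Trained networks look in the newest picture that a camera, given by its name, has taken for a name from the list of things; names that differ only in an ending like _2 or _b are one class to them, and where a whole thing is asked for, a point or a joint stands for the part that bears it (a point fixed in the world has none). Each returns a list of dicts, best first, with "confidence" (0 to 1); they miss things now and then, are a little off and sometimes report something else, mostly with a low value. They report only what shows in the picture. A call takes as long as a camera call. They do not tell look-alikes from the thing itself.
- ctrl.regions_of(camera, thing): "region" (420x560 bool, what is visible of it).
- ctrl.spot_point(camera, thing): "at" ([x, y, z] in mm, in world coordinates, good to about 4 mm: a listed point, or the origin of a listed thing).
The state is a dict: "clock": time; "qpos": joint angles; "qd": joint speeds; "tau": joint torques, N m; "eef_pos": TCP position; "tool_rot": TCP orientation; "force": force on the tool from outside, world axes, zero at the start; "torque": the same for the moment, N m; "width": finger opening in mm.
Only numpy, scipy, OpenCV 4.12 (cv2) and the standard library are available. Lean on these libraries where they do the work, as an engineer would, in place of code of your own. Each camera call takes 0.05 s, during which the arm holds its last target. There are 200 camera calls.

## Task

Lift the steel rinse pail by its bail handle into the shallow metal tray, lay it down on its side there and let go of it. Then take it by the narrow band round its bottom and raise that end so that the pail tips mouth-down over the tray and both white pump heads slide out into the tray. Finally stand the empty pail upside down in the middle of the black rubber mat, with both heads left in the tray and the other things on the bench not disturbed.

Things in the scene. Friction and masses are not known exactly. Their poses are not given: they have to be found in the camera images.
- pail: four-sided open steel pail, 130 mm high, 3 mm sheet, 0.25 to 0.5 kg empty. Origin at the centre of its underside, z along its axis towards the mouth. Bottom 30 mm: straight band 72 mm (x) by 56 mm (y); above, flaring evenly to a mouth 100 x 100 mm outside. Inner floor 8 mm up. Laid on its +x or -x side it rests on that side's bottom and mouth edges, axis rising 6 degrees towards the mouth.
- pail_foot: the straight dark band round the pail's bottom, rigidly part of the pail: 72 mm (x) by 56 mm (y), 30 mm high; same origin and axes as the pail. It is the only part of the body narrow enough to be gripped across, over its 56 mm (y) width.
- bail: the pail's wire bail handle, hinged on the +y and -y walls 110 mm above the underside. Origin on the hinge axis midway between the walls, y along that axis (the pail's y), z towards the grip bar, 95 mm away. 116 mm wide, 7 mm wire. It swings 1.8 rad either way from standing up along the pail's z; slight rubbing in the hinge (0.03 N m) holds it where it is left.
- bail_grip (a point): middle of the bail's grip bar, a black tube 12 mm thick and 56 mm long along the bail's y; 95 mm from the hinge axis. Axes as the bail.
- pail_mouth (a point): centre of the pail's mouth, 130 mm above the centre of its underside along the pail's z. Axes as the pail.
- tray: fixed shallow aluminium tray, 300 mm (x) by 270 mm (y) outside, walls 16 mm high and 4 mm thick, floor 4 mm thick; origin at the centre of its underside on the bench. A low rib, 8 mm wide and 8 mm above the floor, crosses it along y from wall to wall, centred 34 mm from the middle towards +x (the side away from the robot): a bottom edge of the pail can be braced against it. Its x axis points away from the robot, within 0.2 rad.
- mat: fixed black rubber draining mat, 170 x 170 mm, 4 mm thick; origin at the centre of its underside on the bench.
- head_a: one of two loose white pump heads that start upright inside the pail: cylinder 24 mm across on a 30 x 30 x 8 mm square flange, 64 mm long overall, about 60 g; origin at the centre of the flange's outer face, z along the cylinder away from the flange. The two are alike.
- head_b: one of two loose white pump heads that start upright inside the pail: cylinder 24 mm across on a 30 x 30 x 8 mm square flange, 64 mm long overall, about 60 g; origin at the centre of the flange's outer face, z along the cylinder away from the flange. The two are alike.
- bottle: bystander: loose amber bottle, 60 mm across, 150 mm high; origin under its centre.
- beaker: bystander: loose glass beaker, 72 mm across, 90 mm high; origin under its centre.
- spanner: bystander: loose steel spanner, 150 mm long, lying flat; origin near its middle underside.
There are look-alikes about, which are no part of the job. There is more than one size of the mat; the job needs the larger. There is more than one size of the pail; the one meant has the size given above.

How it is judged (in metres and radians):
On the way, in this order (a step that is already met when the one before it is completed fails the run):
1. the pail hangs from its bail, lifted clear of the bench and roughly upright (contact force between the fingers and bail above 0.5 N and height (world z) of pail above 0.015 m and angle between pail's own z axis and vertical below 0.6 rad), for 0.2 s.
2. the pail lies at rest on its side in the tray, let go (angle between pail's own z axis and vertical between 1.3 and 1.75 rad and x of pail in the frame of tray between -0.16 and 0.16 m and y of pail in the frame of tray between -0.145 and 0.145 m and x of pail_mouth in the frame of tray between -0.16 and 0.16 m and y of pail_mouth in the frame of tray between -0.145 and 0.145 m and height (world z) of pail_mouth below 0.09 m and contact force between the fingers and pail below 0.2 N and linear speed of pail below 0.03 m/s), for 0.2 s.
3. the pail, held by its bottom band, is tipped mouth-down over the tray (contact force between the fingers and pail_foot above 0.5 N and angle between pail's own z axis and vertical above 1.95 rad and x of pail_mouth in the frame of tray between -0.165 and 0.165 m and y of pail_mouth in the frame of tray between -0.15 and 0.15 m), for 0.2 s.
At the end, for the whole second after the job is handed in: The pail stands upside down (within 0.1 rad) on its mouth on the mat, mouth centre within 35 mm of the mat's centre, at rest; both pump heads are at rest inside the tray, lying or standing (origins within 146 mm of the tray's centre along its x and 131 mm along its y, lower than 80 mm) (angle between pail's own z axis and vertical above 3.04 rad and horizontal distance between pail_mouth and mat below 0.035 m and height (world z) of pail_mouth below 0.01 m and linear speed of pail below 0.01 m/s and x of head_a in the frame of tray between -0.146 and 0.146 m and y of head_a in the frame of tray between -0.131 and 0.131 m and height (world z) of each of head_a, head_b below 0.08 m and linear speed of each of head_a, head_b below 0.02 m/s and x of head_b in the frame of tray between -0.146 and 0.146 m and y of head_b in the frame of tray between -0.131 and 0.131 m); the robot touches nothing.
It fails at once if the bottle is moved more than 30 mm (distance of bottle from where it was at the start of the episode above 0.03 m).
It fails at once if the beaker is moved more than 30 mm (distance of beaker from where it was at the start of the episode above 0.03 m).
It fails at once if the spanner is moved more than 30 mm (distance of spanner from where it was at the start of the episode above 0.03 m).
It also fails if it takes over 72 s, if anything falls off the work surface, if the arm or the gripper's body presses on something with over 40 N, if the wrist force passes 120 N, or if a joint passes its speed limit or range.

## Working session

There is one attempt and no reset: what is moved stays moved. The work goes in short steps, Python scripts to look and compute and a shell command to move; the robot and the scene stay as the last step left them, time stands still between calls to the robot, and variables do not carry over. Pictures are saved under pics/ and viewed, about 8 in all and at most 12, crops included, and the job is handed in when it is done.

```bash
ls; mkdir -p pics; cat > h.py <<'E'
import numpy as np, cv2
from scipy.spatial.transform import Rotation as R
from cell import ctrl
def cam(im):
    o=im["orientation"]; Rm=np.array(o) if np.ndim(o)==2 else R.from_euler('xyz',o).as_matrix()
    return Rm,np.array(im["origin"])
def proj(im,p):
    Rm,t=cam(im); c=Rm.T@(np.array(p,float)-t); return [im["cx"]+im["fx"]*c[0]/c[2], im["cy"]+im["fy"]*c[1]/c[2]]
def ray(im,u,v,z):
    Rm,t=cam(im); d=Rm@np.array([(u-im["cx"])/im["fx"],(v-im["cy"])/im["fy"],1]); return t+d*(z-t[2])/d[2]
def save(im,name): cv2.imwrite("pics/"+name,im["frame"][:,:,::-1])
def rel(pos,Rm):
    "travel cm / rotvec deg from current pose to world pose (tool matrix Rm)"
    s=ctrl.read_state(); R0=R.from_euler('xyz',s["tool_rot"]).as_matrix()
    return (R0.T@(np.array(pos)-s["eef_pos"])/10).round(2), np.degrees(R.from_matrix(R0.T@Rm).as_rotvec()).round(1)
E
python3 - <<'E'
from h import *
ims={}
for n in("top","side"):
    im=ctrl.get_image(n); ims[n]=im; save(im,n+"0.png"); print(n,im["origin"],np.round(im["orientation"],3),im["fx"])
    for t in("pail","pail_mouth","bail_grip","bail","tray","mat","bottle","beaker","spanner","head_a"):
        print(t,[(np.round(d["at"]).tolist(),round(d["confidence"],2)) for d in ctrl.spot_point(n,t)[:4]])
cv2.imwrite("pics/both0.png",cv2.resize(np.hstack([ims["top"]["frame"],ims["side"]["frame"]])[:,:,::-1],(800,300)))
print(ctrl.read_state())
E
```

```text
pics
top [ 228.82334272  -28.74481027 1366.50826444] [-2.923  0.003 -1.595] 496.2938068084607
pail [([684.0, -425.0, 0.0], 0.93), ([485.0, -332.0, 2.0], 0.81), ([220.0, -310.0, 4.0], 0.71)]
pail_mouth [([214.0, -310.0, 178.0], 0.95), ([484.0, -330.0, 130.0], 0.93), ([685.0, -426.0, 174.0], 0.73)]
bail_grip [([683.0, -428.0, 284.0], 0.94), ([215.0, -309.0, 280.0], 0.67), ([444.0, -352.0, 195.0], 0.59), ([791.0, -29.0, -0.0], 0.58)]
bail [([682.0, -424.0, 146.0], 0.73), ([219.0, -308.0, 149.0], 0.72), ([482.0, -334.0, 108.0], 0.7)]
tray [([536.0, -28.0, 5.0], 0.57)]
mat [([209.0, 347.0, -1.0], 0.73), ([453.0, 345.0, 2.0], 0.68)]
bottle [([734.0, 212.0, -3.0], 0.67)]
beaker [([727.0, -213.0, -1.0], 0.67)]
spanner [([793.0, -32.0, 1.0], 0.87)]
head_a [([497.0, -326.0, 9.0], 0.68), ([469.0, -339.0, 4.0], 0.57), ([445.0, -346.0, 191.0], 0.31)]
side [ -4.17422253 626.15060616 870.6707256 ] [-2.291  0.019 -2.483] 448.6567559310524
pail [([685.0, -425.0, 3.0], 0.82), ([488.0, -333.0, 1.0], 0.62), ([216.0, -311.0, -2.0], 0.62)]
pail_mouth [([688.0, -425.0, 176.0], 0.77), ([482.0, -331.0, 128.0
[... 408 characters left out ...]
3.0, -27.0, -1.0], 0.84)]
head_a []
{'clock': 1.1, 'qpos': array([ 1.19319811,  0.62843586,  0.03848988,  1.51740733, -0.02697287,
        0.99630365, -0.02000452]), 'qd': array([-0.0020068 ,  0.00085987, -0.00041536, -0.00115777,  0.00014349,
       -0.00137314,  0.00091723]), 'tau': array([-2.92725526e-04, -5.63292646e+01,  1.22546777e+00, -1.93787134e+01,
        1.09491387e-02,  1.53425564e-03,  1.66132418e-05]), 'eef_pos': array([ 199.42596654, -618.65458834,  194.28763246]), 'tool_rot': array([-3.14157564e+00,  3.65053684e-05, -1.25900487e+00]), 'force': array([ 0.5588861 , -0.33277234,  0.31775608]), 'torque': array([-0.01523451, -0.04660046,  0.01458824]), 'width': 85.75496697043144}
```

View pics/top0.png

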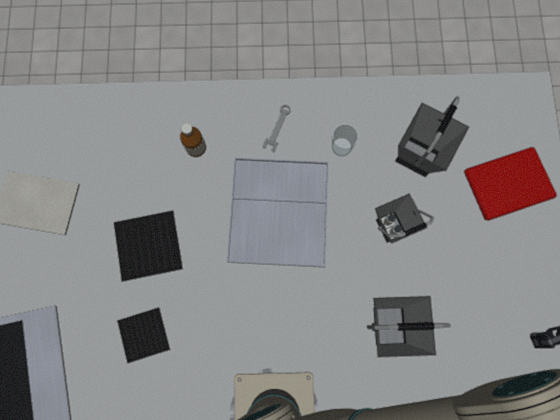

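View pics/side0.png

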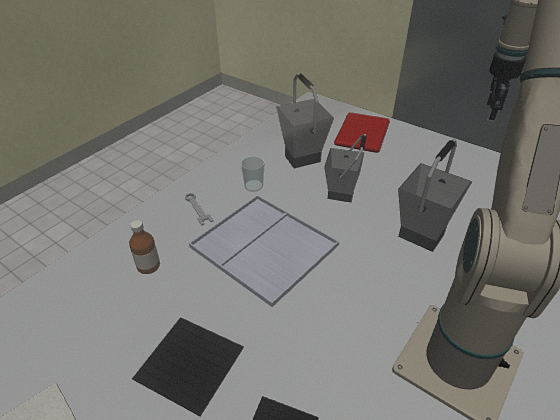

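Our pail is the small one at about px (400,218) in the top view. Its bail leans right, and both heads are visible inside. The larger mat is at px (148,245), the tray at (278,213) and the rib at row 200. The two bigger pails and the smaller mat are decoys. Next I work out a hover over the bail grip.

```bash
python3 - <<'E'
from h import *
a=np.radians(25)
Rm=R.from_euler('xyz',[np.pi,0,a]).as_matrix()
print(rel([446,-351,330],Rm))
E
```

```text
(array([-17.91, -31.68, -13.57]), array([ -0. ,   0. , -97.1]))
```

```bash
python3 -m creep '[{"hand":1,"travel":[0,0,-5],"angular":[0,0,0]},{"hand":1,"travel":[0,0,-10],"angular":[0,0,0]},{"hand":1,"travel":[0,0,-13.5],"angular":[0,0,-8]},{"hand":1,"travel":[-3,-5,-13.5],"angular":[0,0,-16]},{"hand":1,"travel":[-5,-9,-13.5],"angular":[0,0,-24]},{"hand":1,"travel":[-7,-12.5,-13.5],"angular":[0,0,-32]},{"hand":1,"travel":[-9,-16,-13.5],"angular":[0,0,-40]},{"hand":1,"travel":[-11,-20,-13.5],"angular":[0,0,-48]},{"hand":1,"travel":[-13,-24,-13.5],"angular":[0,0,-56]},{"hand":1,"travel":[-15,-28,-13.5],"angular":[0,0,-64]},{"hand":1,"travel":[-17,-30,-13.5],"angular":[0,0,-72]},{"hand":1,"travel":[-17.9,-31.7,-13.6],"angular":[0,0,-80]},{"hand":1,"travel":[-17.9,-31.7,-13.6],"angular":[0,0,-88]},{"hand":1,"travel":[-17.9,-31.7,-13.6],"angular":[0,0,-97]},{"hand":1,"travel":[-17.9,-31.7,-13.6],"angular":[0,0,-97]},{"hand":1,"travel":[-17.9,-31.7,-13.6],"angular":[0,0,-97]}]'
python3 - <<'E'
from h import *
im=ctrl.get_image("wrist"); save(im,"w1.png"); print(im["origin"],im["orientation"],im["fx"])
for t in("pail","pail_mouth","bail_grip","bail","head_a"):
    print(t,[(np.round(d["at"]).tolist(),round(d["confidence"],2)) for d in ctrl.spot_point("wrist",t)[:4]])
for n in ("top","side"):
    im=ctrl.get_image(n)
    for t in("bail_grip","tray"):
        print(n,t,[(np.round(d["at"]).tolist(),round(d["confidence"],2)) for d in ctrl.spot_point(n,t)[:4]])
    # tray yaw from region
    if n=="top":
        for t in ("tray","mat"):
          for d in ctrl.regions_of(n,t)[:2]:
            c,_=cv2.findContours(d["region"].astype(np.uint8),0,2); c=max(c,key=cv2.contourArea)
            r=cv2.boxPoints(cv2.minAreaRect(c)); P=np.array([ray(im,u,v,8 if t=="tray" else 4)[:2] for u,v in r]); print(t,P.round().tolist(),P.mean(0).round())
print(ctrl.read_state()["qpos"].round(4).tolist(),ctrl.read_state()["eef_pos"])
E
```

```text
clock: 2.7
eef_pos: [446.0, -351.2, 330.3]
tool_rot: [-3.142, -0.0, 0.43]
force: [0.3, 0.9, -0.1]
width: 85.7
[ 418.5891905  -290.64900327  509.90388395] [2.87687345e+00 7.98814047e-04 4.31227112e-01] 346.0903337650051
pail [([482.0, -334.0, -6.0], 0.81), ([220.0, -310.0, 4.0], 0.81), ([684.0, -421.0, -0.0], 0.69), ([481.0, -339.0, 128.0], 0.68)]
pail_mouth [([482.0, -336.0, 129.0], 0.85)]
bail_grip [([688.0, -421.0, 282.0], 0.5)]
bail [([482.0, -337.0, 129.0], 0.68), ([483.0, -335.0, -0.0], 0.22)]
head_a [([497.0, -326.0, 9.0], 0.88), ([465.0, -334.0, 10.0], 0.78)]
top bail_grip [([683.0, -426.0, 283.0], 0.9), ([217.0, -309.0, 278.0], 0.66), ([444.0, -350.0, 196.0], 0.63)]
top tray [([537.0, -27.0, 4.0], 0.69), ([444.0, -351.0, 192.0], 0.44)]
tray [[395.0, 120.0], [700.0, 105.0], [679.0, -177.0], [376.0, -150.0]] [538. -26.]
mat [[518.0, 448.0], [549.0, 270.0], [379.0, 235.0], [350.0, 408.0]] [449. 340.]
mat [[246.0, 423.0], [280.0, 304.0], [168.0, 266.0], [136.0, 383.0]] [207. 344.]
side bail_grip [([686.0, -422.0, 280.0], 0.81), ([445.0, -355.0, 197.0], 0.5)]
side tray [([536.0, -27.0, 1.0], 0.93)]
[0.9014, 0.4103, -0.4283, 1.5433, 0.1769, 1.2264, 0.8785] [ 446.25137314 -351.0738455   330.35169794]
```

View pics/w1.png

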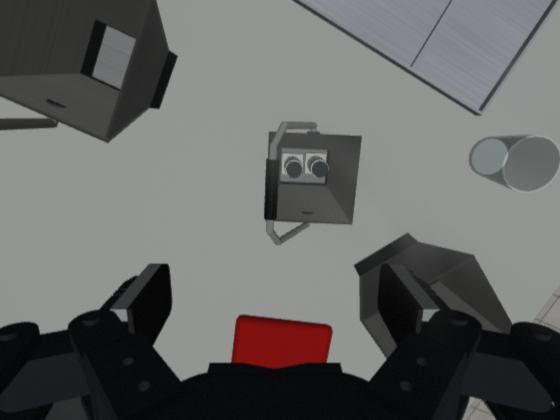

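The wrist view shows the bar at about px (270,190), running vertically, so it is square to the jaws. The heads sit inside at (293,167) and (318,167).

```bash
python3 - <<'E'
from h import *
im=ctrl.get_image("wrist")
a,b=ray(im,273,162,195),ray(im,269,220,195); print(a,b,(a+b)/2, np.degrees(np.arctan2(a[1]-b[1],a[0]-b[0])))
c=ray(im,269,133,130),ray(im,361,136,130),ray(im,353,224,130),ray(im,265,221,130); print(np.round(c),np.mean(c,0))
d=c[1]-c[0];e=c[0]-c[3];print(np.degrees(np.arctan2(d[1],d[0])),np.degrees(np.arctan2(e[1],e[0])))
R25=R.from_euler('xyz',[np.pi,0,ctrl.read_state()["tool_rot"][2]]).as_matrix()
print(rel([446,-352,195-19],R25), rel(list(((a+b)/2)[:2])+[176],R25))
E
```

```text
[ 433.73988305 -326.82293289  195.        ] [ 453.39199224 -378.2850369   195.        ] [ 443.56593764 -352.5539849   195.        ] 110.90062437703656
[[ 420. -308.  130.]
 [ 511. -269.  130.]
 [ 550. -360.  130.]
 [ 457. -399.  130.]] [ 484.45653321 -334.1709191   130.        ]
23.094509796643333 112.01609859149154
(array([-0.06,  0.08, 15.43]), array([-0., -0.,  0.])) (array([-0.31,  0.03, 15.43]), array([-0., -0.,  0.]))
```

```bash
python3 -m creep '[{"hand":1,"travel":[-0.2,0,4],"angular":[0,0,2]},{"hand":1,"travel":[-0.2,0,8],"angular":[0,0,2]},{"hand":1,"travel":[-0.2,0,12],"angular":[0,0,2]},{"hand":1,"travel":[-0.2,0,15.4],"angular":[0,0,2]},{"hand":1,"travel":[-0.2,0,15.4],"angular":[0,0,2]},{"hand":0,"travel":[-0.2,0,15.4],"angular":[0,0,2]},{"hand":0,"travel":[-0.2,0,15.4],"angular":[0,0,2]},{"hand":0,"travel":[-0.2,0,15.4],"angular":[0,0,2]},{"hand":0,"travel":[-0.2,0,15.4],"angular":[0,0,2]},{"hand":0,"travel":[-0.2,0,15.4],"angular":[0,0,2]},{"hand":0,"travel":[-0.2,0,15.4],"angular":[0,0,2]}]'
python3 -m creep '[{"hand":0,"travel":[0,0,-2],"angular":[0,0,0]},{"hand":0,"travel":[0,0,-4],"angular":[0,0,0]},{"hand":0,"travel":[0,0,-6],"angular":[0,0,0]},{"hand":0,"travel":[0,0,-6],"angular":[0,0,0]},{"hand":0,"travel":[0,0,-6],"angular":[0,0,0]},{"hand":0,"travel":[0,0,-6],"angular":[0,0,0]}]'
python3 - <<'E'
from h import *
print(ctrl.read_state()["qpos"].round(4).tolist())
ims=[]
for n in ("top","side"):
    im=ctrl.get_image(n); u,v=map(int,proj(im,[475,-345,130])); ims.append(cv2.resize(im["frame"][max(0,v-90):v+90,max(0,u-90):u+90,::-1],(400,400)))
    for t in("bail_grip","pail","pail_mouth"):
        print(n,t,[(np.round(d["at"]).tolist(),round(d["confidence"],2)) for d in ctrl.spot_point(n,t)[:4]])
cv2.imwrite("pics/lift.png",np.hstack(ims))
a=np.radians(-4); Rt=R.from_euler('z',a).as_matrix()
T=np.array([538,-27,0])
for x in (75,): print((T+Rt@[x,0,0]).round(), rel(T+Rt@[x,0,0]+[0,0,300],R.from_euler('xyz',[np.pi,0,a]).as_matrix()))
E
```

```text
clock: 4.55
eef_pos: [444.6, -352.0, 176.8]
tool_rot: [3.141, -0.0, 0.399]
force: [-0.1, -0.8, 0.3]
width: -0.1
clock: 5.15
eef_pos: [443.8, -351.6, 235.8]
tool_rot: [-3.141, 0.001, 0.399]
force: [-0.4, 0.0, -0.5]
width: 0.1
[0.8869, 0.4864, -0.403, 1.6948, 0.2188, 1.0062, 0.8067]
top bail_grip [([444.0, -348.0, 192.0], 0.62), ([212.0, -309.0, 278.0], 0.6)]
top pail [([482.0, -334.0, 1.0], 0.95), ([215.0, -313.0, 2.0], 0.77), ([687.0, -425.0, -2.0], 0.57)]
top pail_mouth [([215.0, -308.0, 179.0], 0.92), ([488.0, -330.0, 130.0], 0.73), ([738.0, 216.0, 1.0], 0.73), ([686.0, -429.0, 174.0], 0.72)]
side bail_grip [([216.0, -310.0, 276.0], 0.92), ([684.0, -420.0, 281.0], 0.6), ([446.0, -352.0, 197.0], 0.58)]
side pail [([484.0, -337.0, 1.0], 0.95), ([220.0, -312.0, -2.0], 0.87), ([687.0, -424.0, 1.0], 0.59)]
side pail_mouth [([216.0, -310.0, 174.0], 0.89), ([484.0, -332.0, 131.0], 0.84)]
[613. -32.   0.] (array([ 27.93, -22.92,  -6.35]), array([ 0. , -0. , 26.9]))
```

View pics/lift.png

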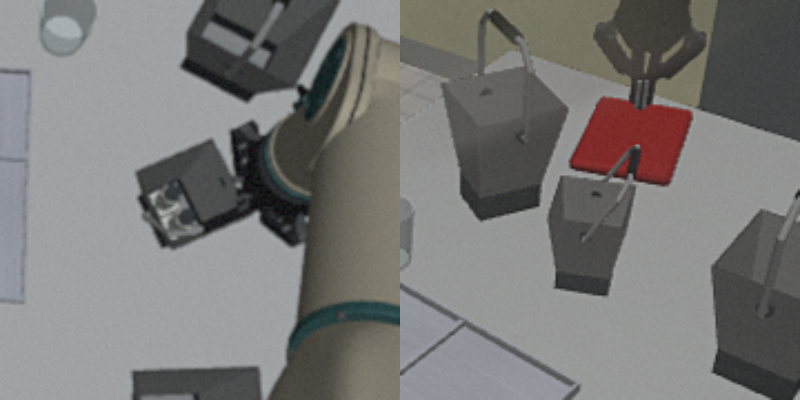

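The grasp missed: width is 0 and the bail hasn't moved. In the side crop the fingertips are at (640,107), above and behind the bar at (635,158). I'll check the calibration by projecting the points.

```bash
python3 - <<'E'
from h import *
for n in ("side","top"):
    im=ctrl.get_image(n); s=ctrl.read_state()
    u,v=map(int,proj(im,[475,-345,130]))
    f=lambda p:[ (np.array(proj(im,p))-[u-90,v-90]).round(1)*2.22]
    print(n,"tcp",f(s["eef_pos"]),"bar",f([444,-352,195]), f([444,-352,176]),"mouth",f([484,-334,130]))
    if n=="side":
        g=im["frame"].copy()
        for p,c in ((s["eef_pos"],(255,0,0)),([444,-352,195],(0,255,0)),([433.7,-326.8,195],(0,255,0)),([453.4,-378.3,195],(0,255,0))):
            cv2.circle(g,tuple(int(round(q)) for q in proj(im,p)),1,c,-1)
        cv2.imwrite("pics/chk.png",cv2.resize(g[v-110:v+30,u-50:u+110,::-1],(800,700),interpolation=cv2.INTER_CUBIC)[:600])
E
```

```text
side tcp [array([234.876, 133.422])] bar [array([231.102, 162.948])] [array([229.326, 175.824])] mouth [array([190.698, 202.02 ])]
top tcp [array([234.876, 207.792])] bar [array([224.442, 215.784])] [array([220.002, 218.892])] mouth [array([191.142, 192.474])]
```

View pics/chk.png

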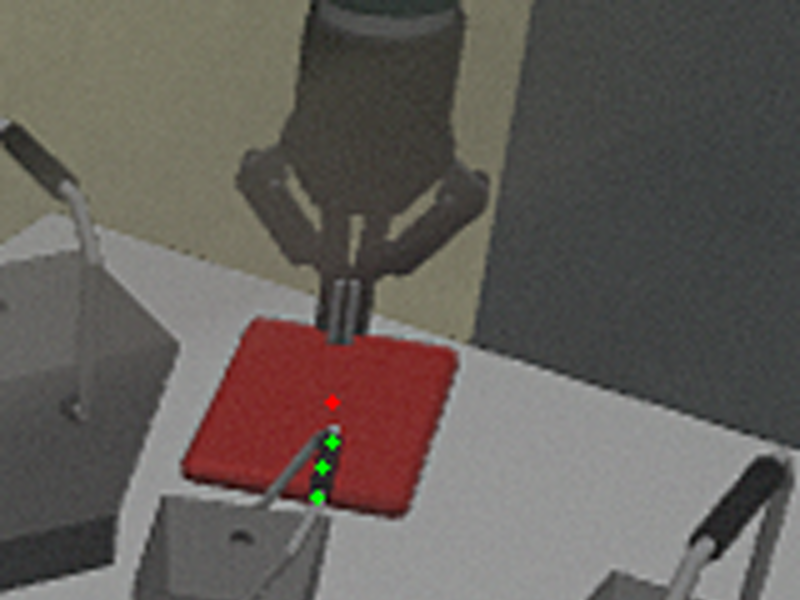

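```bash
python3 - <<'E'
from h import *
s=ctrl.read_state(); print(s["eef_pos"],s["tool_rot"],s["qpos"].round(3),ctrl.grip_depth,s["width"])
im=ctrl.get_image("wrist"); g=im["frame"].copy(); print(im["origin"],im["orientation"])
R0=R.from_euler('xyz',s["tool_rot"]).as_matrix()
print("cam in tool",R0.T@(np.array(im["origin"])-s["eef_pos"]))
for k,c in ((0,(255,0,0)),(20,(0,255,0)),(40,(0,0,255)),(60,(255,255,0))):
    p=proj(im,s["eef_pos"]-R0[:,2]*k); print(k,np.round(p)); cv2.circle(g,tuple(int(round(q)) for q in p),2,c,-1)
save({"frame":g},"w2.png")
E
```

```text
[ 444.50876168 -351.96857092  236.67691334] [ 3.14106758e+00 -2.84023539e-04  3.98895730e-01] [ 0.887  0.486 -0.403  1.693  0.219  1.007  0.807] 18.700000000000003 -0.052186968091609644
[ 418.90195757 -290.4456137   416.23401363] [2.87625568e+00 5.50803030e-04 3.99929140e-01]
cam in tool [   0.35015129  -66.5442357  -179.59197376]
0 [274. 242.]
20 [274. 256.]
40 [274. 274.]
60 [274. 297.]
```

View pics/w2.png

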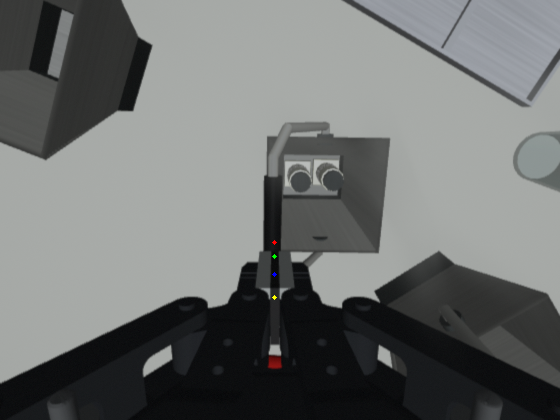

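```bash
python3 - <<'E'
from h import *
from scipy.optimize import least_squares
s=ctrl.read_state();R0=R.from_euler('xyz',s["tool_rot"]).as_matrix()
si=ctrl.get_image("side"); wi=ctrl.get_image("wrist")
u,v=map(int,proj(si,[475,-345,130]))
tip=np.array([340/5+u-50,342/5*140/140+v-110]); print("tip px",tip)
for k in (0,10,20,30,40,50): 
    print(k,np.round(proj(si,s["eef_pos"]-R0[:,2]*k),1), [np.round(proj(wi,s["eef_pos"]+R0@[0,y,-k]),1).tolist() for y in(-11,0,11)])
E
```

```text
tip px [366.  117.4]
0 [363.8 129. ] [[273.9, 223.2], [273.9, 242.3], [273.9, 260.8]]
10 [364.2 125.8] [[273.9, 228.9], [273.9, 248.9], [273.9, 268.3]]
20 [364.7 122.5] [[273.8, 235.3], [273.8, 256.3], [273.8, 276.7]]
30 [365.1 119.1] [[273.8, 242.5], [273.8, 264.6], [273.8, 286.0]]
40 [365.6 115.7] [[273.7, 250.6], [273.7, 274.0], [273.7, 296.5]]
50 [366.1 112.3] [[273.6, 259.8], [273.6, 284.6], [273.6, 308.4]]
```

Side and wrist views agree that the physical fingertips end about 37 mm short of the reported TCP. I'll allow for that along the tool axis, so the grip point is about 56 mm behind the reported TCP.

```bash
python3 -m creep '[{"hand":1,"travel":[0,0,0],"angular":[0,0,0]},{"hand":1,"travel":[0,0,0],"angular":[0,0,0]},{"hand":1,"travel":[0,0,0],"angular":[0,0,0]},{"hand":1,"travel":[0,0,0],"angular":[0,0,0]},{"hand":1,"travel":[0,0,0],"angular":[0,0,0]},{"hand":1,"travel":[0,0,4],"angular":[0,0,0]},{"hand":1,"travel":[0,0,8],"angular":[0,0,0]},{"hand":1,"travel":[0,0,9.7],"angular":[0,0,0]},{"hand":1,"travel":[0,0,9.7],"angular":[0,0,0]},{"hand":0,"travel":[0,0,9.7],"angular":[0,0,0]},{"hand":0,"travel":[0,0,9.7],"angular":[0,0,0]},{"hand":0,"travel":[0,0,9.7],"angular":[0,0,0]},{"hand":0,"travel":[0,0,9.7],"angular":[0,0,0]},{"hand":0,"travel":[0,0,9.7],"angular":[0,0,0]},{"hand":0,"travel":[0,0,9.7],"angular":[0,0,0]}]'
```

```text
clock: 7.3
eef_pos: [444.6, -352.6, 140.4]
tool_rot: [3.14, -0.0, 0.398]
force: [-1.4, -0.0, 3.8]
width: 10.0
```

```bash
python3 -m creep '[{"hand":0,"travel":[0,0,-1],"angular":[0,0,0]},{"hand":0,"travel":[0,0,-3],"angular":[0,0,0]},{"hand":0,"travel":[0,0,-5],"angular":[0,0,0]},{"hand":0,"travel":[0,0,-7],"angular":[0,0,0]},{"hand":0,"travel":[0,0,-7],"angular":[0,0,0]},{"hand":0,"travel":[0,0,-7],"angular":[0,0,0]},{"hand":0,"travel":[0,0,-7],"angular":[0,0,0]},{"hand":0,"travel":[0,0,-7],"angular":[0,0,0]}]'
python3 - <<'E'
from h import *
for n in ("top","side"):
    im=ctrl.get_image(n); save(im,n+"3.png")
    for t in("bail_grip","bail","pail","pail_mouth"):
        print(n,t,[(np.round(d["at"]).tolist(),round(d["confidence"],2)) for d in ctrl.spot_point(n,t)[:4]])
print(ctrl.read_state()["qpos"].round(4).tolist(), ctrl.read_state()["eef_pos"])
a=np.radians(-4); Rt=R.from_euler('z',a).as_matrix(); T=np.array([538,-27,0])
print(rel(T+Rt@[75,0,0]+[0,0,220],R.from_euler('xyz',[np.pi,0,a]).as_matrix()))
E
```

```text
clock: 8.1
eef_pos: [443.7, -352.0, 209.1]
tool_rot: [-3.141, 0.001, 0.398]
force: [0.4, 0.0, -3.9]
width: 10.1
top bail_grip [([216.0, -312.0, 277.0], 0.88), ([445.0, -346.0, 262.0], 0.71), ([682.0, -430.0, 282.0], 0.59), ([479.0, -336.0, 61.0], 0.46)]
top bail [([217.0, -311.0, 148.0], 0.78), ([480.0, -339.0, 175.0], 0.49)]
top pail [([479.0, -331.0, 69.0], 0.83), ([686.0, -424.0, 2.0], 0.69), ([735.0, 215.0, -2.0], 0.5)]
top pail_mouth [([684.0, -424.0, 175.0], 0.88), ([214.0, -309.0, 181.0], 0.82), ([480.0, -333.0, 198.0], 0.63)]
side bail_grip [([213.0, -310.0, 275.0], 0.89), ([685.0, -420.0, 281.0], 0.85), ([445.0, -354.0, 265.0], 0.63)]
side bail [([485.0, -335.0, 69.0], 0.68), ([683.0, -424.0, 147.0], 0.67), ([220.0, -312.0, 156.0], 0.67), ([482.0, -336.0, 182.0], 0.66)]
side pail [([486.0, -334.0, 69.0], 0.92), ([216.0, -313.0, -3.0], 0.66), ([686.0, -423.0, 2.0], 0.61), ([450.0, 340.0, 1.0], 0.44)]
side pail_mouth [([480.0, -332.0, 196.0], 0.95), ([687.0, -426.0, 177.0], 0.75), ([738.0, 210.0, -2.0], 0.75), ([215.0, -309.0, 174.0], 0.56)]
[0.8812, 0.513, -0.3959, 1.7279, 0.2364, 0.9461, 0.7907] [ 444.57945101 -352.51572184  210.38598985]
(array([ 27.93, -22.99,  -0.99]), array([ 0.1, -0. , 26.8]))
```

```bash
python3 - <<'E'
from h import *
im=ctrl.get_image("top"); 
g=cv2.cvtColor(im["frame"],cv2.COLOR_RGB2GRAY).astype(int)
for u in (245,260,275,290,305,320):
    v=192+np.argmin(g[192:212,u]); print(u,v,ray(im,u,v,12)[:2].round(1))
a=np.radians(-4); Rt=R.from_euler('z',a).as_matrix(); T=np.array([538,-27,0])
print("rib expected",(T+Rt@[34,0,0]).round(1))
p=T+Rt@[37,0,0]+[0,0,210]; print(p,rel(p,R.from_euler('xyz',[np.pi,0,a]).as_matrix()))
E
```

```text
245 199 [572.8  68.8]
260 200 [568.9  26.6]
275 200 [567.8 -15.6]
290 201 [563.9 -57.7]
305 202 [559.9 -99.7]
320 203 [ 556.  -141.7]
rib expected [571.9 -29.4   0. ]
[574.90986986 -29.58098953 210.        ] (array([ 24.54, -24.71,   0.  ]), array([ 0.1, -0. , 26.8]))
```

```bash
python3 -m creep '[{"hand":0,"travel":[2,-2,0],"angular":[0,0,2]},{"hand":0,"travel":[5,-5,0],"angular":[0,0,6]},{"hand":0,"travel":[8,-8,0],"angular":[0,0,10]},{"hand":0,"travel":[11,-11,0],"angular":[0,0,14]},{"hand":0,"travel":[14,-14,0],"angular":[0,0,18]},{"hand":0,"travel":[17,-17,0],"angular":[0,0,21]},{"hand":0,"travel":[20,-20,0],"angular":[0,0,24]},{"hand":0,"travel":[22.5,-22.5,0],"angular":[0,0,27]},{"hand":0,"travel":[24.4,-24.7,0],"angular":[0,0,27]},{"hand":0,"travel":[24.4,-24.7,0],"angular":[0,0,27]},{"hand":0,"travel":[24.4,-24.7,0],"angular":[0,0,27]},{"hand":0,"travel":[24.4,-24.7,2],"angular":[0,0,27]},{"hand":0,"travel":[24.4,-24.7,3.5],"angular":[0,0,27]},{"hand":0,"travel":[24.4,-24.7,4.5],"angular":[0,0,27]},{"hand":0,"travel":[24.4,-24.7,4.5],"angular":[0,0,27]},{"hand":0,"travel":[24.4,-24.7,4.5],"angular":[0,0,27]}]'
python3 - <<'E'
from h import *
ims=[]
for n in ("top","side"):
    im=ctrl.get_image(n); u,v=map(int,proj(im,[575,-30,80])); ims.append(cv2.resize(im["frame"][max(0,v-80):v+80,max(0,u-80):u+80,::-1],(400,400)))
    for t in("bail_grip","pail","pail_mouth"):
        print(n,t,[(np.round(d["at"]).tolist(),round(d["confidence"],2)) for d in ctrl.spot_point(n,t)[:6] if d["at"][1]>-250])
cv2.imwrite("pics/tray1.png",np.hstack(ims))
print(ctrl.read_state()["qpos"].round(4).tolist(), ctrl.read_state()["eef_pos"])
E
```

```text
clock: 10.25
eef_pos: [573.9, -31.0, 165.3]
tool_rot: [3.14, -0.002, -0.074]
force: [0.3, 0.7, -2.5]
width: 9.9
top bail_grip []
top pail [([613.0, -31.0, 23.0], 0.72)]
top pail_mouth [([614.0, -30.0, 154.0], 0.57)]
side bail_grip [([538.0, -23.0, -2.0], 0.72), ([576.0, -31.0, 221.0], 0.66)]
side pail [([616.0, -30.0, 25.0], 0.91)]
side pail_mouth [([617.0, -31.0, 155.0], 0.55)]
[0.1846, 0.5642, -0.2794, 1.7612, 0.2012, 0.8424, -0.2608] [573.93183169 -30.27127382 165.39838378]
```

View pics/tray1.png

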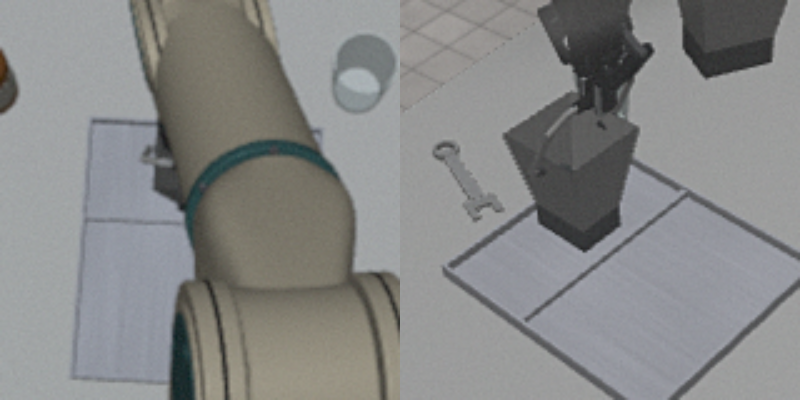

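The pail hangs upright at about x=615, bottom at z≈24, just beyond the rib, which is where I want it. Next I compute the lay-down arc with the tool tilt.

```bash
cat > lay.py <<'E'
import numpy as np
# tray-plane coords, u along tray x; origin at current grip
D=56
def eef(hu,hz,psi,tilt):   # grip + D*t
    g=np.array([hu-95*np.sin(psi),hz+95*np.cos(psi)]); return g+D*np.array([-np.sin(tilt),-np.cos(tilt)])
psi0=np.radians(26); h0=np.array([0,134.])   # hinge now (pail bottom z=24)
e0=eef(*h0,psi0,0)
def row(hu,hz,psi_deg):
    til=psi0-np.radians(psi_deg); d=eef(hu,hz,np.radians(psi_deg),til)-e0
    return [round(d[0]/10,1),0,round(-d[1]/10,1)],[0,round(-np.degrees(til)),0]
if __name__=="__main__":
    print("lower",row(0,134,20),row(0,114,20))
    ex=-6 # pivot slides to rib
    for th in (0,5,10,20,30,40,50,60,70,78,84):
        t=np.radians(th); print(th,row(-36+ex*min(1,th/10)+36*np.cos(t)-110*np.sin(t),4+36*np.sin(t)+110*np.cos(t),20-28*th/84))
E
python3 lay.py
```

```text
lower ([np.float64(0.3), 0, np.float64(-0.4)], [0, -6, 0]) ([np.float64(0.3), 0, np.float64(1.6)], [0, -6, 0])
0 ([np.float64(0.3), 0, np.float64(1.6)], [0, -6, 0])
5 ([np.float64(-0.8), 0, np.float64(1.2)], [0, -8, 0])
10 ([np.float64(-2.0), 0, np.float64(0.9)], [0, -9, 0])
20 ([np.float64(-3.8), 0, np.float64(0.6)], [0, -13, 0])
30 ([np.float64(-5.6), 0, np.float64(0.6)], [0, -16, 0])
40 ([np.float64(-7.3), 0, np.float64(1.0)], [0, -19, 0])
50 ([np.float64(-8.9), 0, np.float64(1.8)], [0, -23, 0])
60 ([np.float64(-10.2), 0, np.float64(2.9)], [0, -26, 0])
70 ([np.float64(-11.3), 0, np.float64(4.2)], [0, -29, 0])
78 ([np.float64(-12.0), 0, np.float64(5.4)], [0, -32, 0])
84 ([np.float64(-12.4), 0, np.float64(6.4)], [0, -34, 0])
```

```bash
python3 -m creep '[{"hand":0,"travel":[0.3,0,-0.4],"angular":[0,-6,0]},{"hand":0,"travel":[0.3,0,-0.4],"angular":[0,-6,0]},{"hand":0,"travel":[0.3,0,0.6],"angular":[0,-6,0]},{"hand":0,"travel":[0.3,0,1.5],"angular":[0,-6,0]},{"hand":0,"travel":[0.3,0,1.6],"angular":[0,-6,0]},{"hand":0,"travel":[0.3,0,1.6],"angular":[0,-6,0]}]'
python3 -m creep '[{"hand":0,"travel":[0,0,0],"angular":[0,0,0]}]'
python3 - <<'E'
from h import *
s=ctrl.read_state();R0=R.from_euler('xyz',s["tool_rot"]).as_matrix()
im=ctrl.get_image("wrist");print("cam in tool",R0.T@(np.array(im["origin"])-s["eef_pos"]))
im=ctrl.get_image("side")
for t in("bail_grip","pail","pail_mouth"):
    print(t,[(np.round(d["at"]).tolist(),round(d["confidence"],2)) for d in ctrl.spot_point("side",t)[:6] if d["at"][1]>-250])
E
```

```text
clock: 11.25
eef_pos: [575.7, -30.4, 150.0]
tool_rot: [3.14, 0.103, -0.073]
force: [-2.7, -0.2, 4.0]
width: 10.0
clock: 11.35
eef_pos: [575.1, -30.4, 150.1]
tool_rot: [3.139, 0.102, -0.072]
force: [0.9, -0.4, -2.9]
width: 10.1
cam in tool [ 1.36976471e-01 -6.66536247e+01 -1.79578522e+02]
bail_grip [([584.0, -31.0, 204.0], 0.64)]
pail [([614.0, -32.0, 7.0], 0.58)]
pail_mouth [([617.0, -29.0, 135.0], 0.66)]
```

```bash
cat >> lay.py <<'E'
def rows(base,plan):  # base tilt deg & (hu,hz,psi) current; plan list
    b=np.radians(26-base[2]); e=eef(base[0],base[1],np.radians(base[2]),b); X=np.array([np.cos(b),-np.sin(b)]);Z=np.array([-np.sin(b),-np.cos(b)])
    for hu,hz,psi in plan:
        d=eef(hu,hz,np.radians(psi),np.radians(26-psi))-e; print([round(d@X/10,1),0,round(d@Z/10,1)],[0,round(psi-base[2]),0])
def h(th,ex=-6):
    t=np.radians(th); return (-36+ex*min(1,th/10)+36*np.cos(t)-110*np.sin(t),4+36*np.sin(t)+110*np.cos(t),20-28*th/84)
if __name__=="__main__":
    print("--"); rows(h(0),[h(x) for x in (3,6,10,15,20,25,30,35,40,50,60,70,78,84)])
E
python3 lay.py | sed 1,/--/d
```

```text
[np.float64(-0.7), 0, np.float64(-0.2)] [0, -1, 0]
[np.float64(-1.4), 0, np.float64(-0.3)] [0, -2, 0]
[np.float64(-2.4), 0, np.float64(-0.4)] [0, -3, 0]
[np.float64(-3.3), 0, np.float64(-0.5)] [0, -5, 0]
[np.float64(-4.2), 0, np.float64(-0.5)] [0, -7, 0]
[np.float64(-5.1), 0, np.float64(-0.5)] [0, -8, 0]
[np.float64(-6.0), 0, np.float64(-0.3)] [0, -10, 0]
[np.float64(-6.8), 0, np.float64(-0.1)] [0, -12, 0]
[np.float64(-7.6), 0, np.float64(0.3)] [0, -13, 0]
[np.float64(-9.1), 0, np.float64(1.2)] [0, -17, 0]
[np.float64(-10.4), 0, np.float64(2.4)] [0, -20, 0]
[np.float64(-11.3), 0, np.float64(3.8)] [0, -23, 0]
[np.float64(-11.9), 0, np.float64(5.1)] [0, -26, 0]
[np.float64(-12.2), 0, np.float64(6.2)] [0, -28, 0]
```

```bash
python3 -m creep '[{"hand":0,"travel":[-0.7,0,-0.1],"angular":[0,-1,0]},{"hand":0,"travel":[-1.4,0,-0.2],"angular":[0,-2,0]},{"hand":0,"travel":[-2.4,0,-0.3],"angular":[0,-3,0]},{"hand":0,"travel":[-3.3,0,-0.4],"angular":[0,-5,0]},{"hand":0,"travel":[-4.2,0,-0.4],"angular":[0,-7,0]},{"hand":0,"travel":[-5.1,0,-0.4],"angular":[0,-8,0]},{"hand":0,"travel":[-6.0,0,-0.3],"angular":[0,-10,0]},{"hand":0,"travel":[-6.8,0,-0.1],"angular":[0,-12,0]},{"hand":0,"travel":[-7.6,0,0.3],"angular":[0,-13,0]},{"hand":0,"travel":[-7.6,0,0.3],"angular":[0,-13,0]}]'
python3 - <<'E'
from h import *
im=ctrl.get_image("side"); u,v=map(int,proj(im,[560,-30,80])); cv2.imwrite("pics/lay1.png",cv2.resize(im["frame"][v-80:v+80,u-80:u+80,::-1],(500,500)))
for t in("bail_grip","pail","pail_mouth","head_a"):
    print(t,[(np.round(d["at"]).tolist(),round(d["confidence"],2)) for d in ctrl.spot_point("side",t)[:6] if d["at"][1]>-250])
E
```

```text
clock: 12.6
eef_pos: [498.3, -24.9, 154.3]
tool_rot: [3.139, 0.332, -0.073]
force: [1.3, -0.3, -3.6]
width: 10.1
bail_grip [([518.0, -25.0, 208.0], 0.56)]
pail [([610.0, -32.0, 32.0], 0.97)]
pail_mouth [([515.0, -24.0, 126.0], 0.85)]
head_a [([609.0, -29.0, 53.0], 0.63), ([585.0, -26.0, 27.0], 0.47)]
```

View pics/lay1.png

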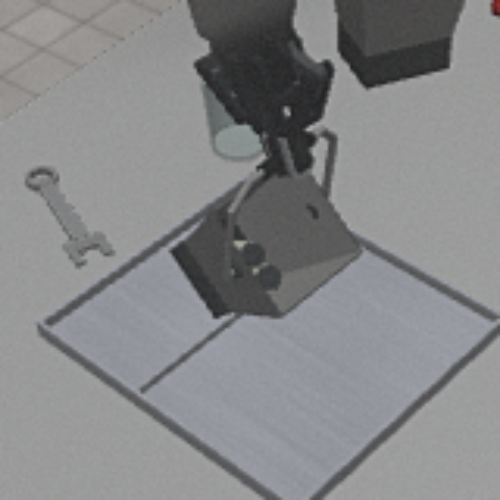

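Tipping works: the pail is at about 45° against the rib. I'll lay it the rest of the way.

```bash
python3 - <<'E'
from lay import *
rows(h(40),[h(x) for x in (45,50,55,60,65,70,75,80,84,87)])
E
```

```text
[np.float64(-0.6), 0, np.float64(0.6)] [0, -2, 0]
[np.float64(-1.2), 0, np.float64(1.2)] [0, -3, 0]
[np.float64(-1.7), 0, np.float64(1.9)] [0, -5, 0]
[np.float64(-2.1), 0, np.float64(2.7)] [0, -7, 0]
[np.float64(-2.5), 0, np.float64(3.5)] [0, -8, 0]
[np.float64(-2.8), 0, np.float64(4.3)] [0, -10, 0]
[np.float64(-2.9), 0, np.float64(5.2)] [0, -12, 0]
[np.float64(-3.0), 0, np.float64(6.1)] [0, -13, 0]
[np.float64(-3.0), 0, np.float64(6.8)] [0, -15, 0]
[np.float64(-3.0), 0, np.float64(7.3)] [0, -16, 0]
```

```bash
python3 -m creep '[{"hand":0,"travel":[-0.6,0,0.6],"angular":[0,-2,0]},{"hand":0,"travel":[-1.2,0,1.2],"angular":[0,-3,0]},{"hand":0,"travel":[-1.7,0,1.9],"angular":[0,-5,0]},{"hand":0,"travel":[-2.1,0,2.7],"angular":[0,-7,0]},{"hand":0,"travel":[-2.5,0,3.5],"angular":[0,-8,0]},{"hand":0,"travel":[-2.8,0,4.3],"angular":[0,-10,0]},{"hand":0,"travel":[-2.9,0,5.2],"angular":[0,-12,0]},{"hand":0,"travel":[-3.0,0,6.1],"angular":[0,-13,0]},{"hand":0,"travel":[-3.0,0,6.5],"angular":[0,-15,0]},{"hand":0,"travel":[-3.0,0,6.5],"angular":[0,-15,0]},{"hand":0,"travel":[-3.0,0,6.5],"angular":[0,-15,0]}]'
python3 - <<'E'
from h import *
im=ctrl.get_image("side"); u,v=map(int,proj(im,[560,-30,80])); cv2.imwrite("pics/lay2.png",cv2.resize(im["frame"][v-80:v+80,u-80:u+80,::-1],(500,500)))
for t in("bail_grip","pail","pail_mouth","head_a"):
    print(t,[(np.round(d["at"]).tolist(),round(d["confidence"],2)) for d in ctrl.spot_point("side",t)[:6] if d["at"][1]>-250])
s=ctrl.read_state();print(s["qpos"].round(4).tolist(),s["eef_pos"],s["tool_rot"])
E
```

```text
clock: 13.95
eef_pos: [450.1, -21.4, 102.6]
tool_rot: [3.139, 0.593, -0.074]
force: [1.5, -0.1, -3.0]
width: 10.0
bail_grip [([483.0, -23.0, 148.0], 0.56)]
pail [([583.0, -29.0, 52.0], 0.62), ([792.0, -26.0, 0.0], 0.29)]
pail_mouth [([454.0, -18.0, 54.0], 0.59)]
head_a []
[0.1691, 0.8471, -0.2744, 1.5827, 0.1266, 1.3267, -0.2188] [450.30141512 -21.45926871 103.24284576] [ 3.1389724   0.59138238 -0.07391549]
```

The pail is lying level, with its mouth on the floor and its bottom on the rib. The bail stands up at about 95° to the axis. I'll open part way and back off along the tool axis.

```bash
python3 -m creep '[{"hand":0.35,"travel":[0,0,0],"angular":[0,0,0]},{"hand":0.35,"travel":[0,0,0],"angular":[0,0,0]},{"hand":0.35,"travel":[0,0,0],"angular":[0,0,0]},{"hand":0.35,"travel":[0,0,0],"angular":[0,0,0]},{"hand":0.35,"travel":[0,0,-3],"angular":[0,0,0]},{"hand":0.35,"travel":[0,0,-7],"angular":[0,0,0]},{"hand":0.35,"travel":[0,0,-12],"angular":[0,0,0]},{"hand":0.35,"travel":[0,0,-16],"angular":[0,0,0]},{"hand":0.35,"travel":[0,0,-18],"angular":[0,0,0]},{"hand":0.35,"travel":[0,0,-18],"angular":[0,0,0]}]'
python3 - <<'E'
from h import *
im=ctrl.get_image("side"); u,v=map(int,proj(im,[560,-30,80])); A=cv2.resize(im["frame"][v-80:v+80,u-80:u+80,::-1],(400,400))
w=ctrl.get_image("wrist"); 
cv2.imwrite("pics/rel.png",np.hstack([A,cv2.resize(w["frame"][:,:,::-1],(400,300)).repeat(1,0) if 0 else cv2.copyMakeBorder(cv2.resize(w["frame"][:,:,::-1],(400,300)),0,100,0,0,0)]))
for c in("side","wrist"):
  for t in("bail_grip","pail","pail_mouth","head_a"):
    print(c,t,[(np.round(d["at"]).tolist(),round(d["confidence"],2)) for d in ctrl.spot_point(c,t)[:6] if d["at"][1]>-250])
s=ctrl.read_state();print(s["qpos"].round(4).tolist(),s["eef_pos"],s["tool_rot"],s["width"])
E
```

```text
clock: 15.2
eef_pos: [552.5, -28.2, 254.4]
tool_rot: [3.14, 0.586, -0.074]
force: [0.3, 0.2, 0.4]
width: 30.1
side bail_grip [([480.0, -22.0, 151.0], 0.57)]
side pail [([583.0, -30.0, 48.0], 0.55)]
side pail_mouth [([452.0, -18.0, 53.0], 0.91)]
side head_a [([792.0, -28.0, 1.0], 0.75), ([727.0, -210.0, -0.0], 0.24)]
wrist bail_grip [([476.0, -24.0, 150.0], 0.86), ([578.0, -29.0, 44.0], 0.68)]
wrist pail [([580.0, -29.0, 46.0], 0.95)]
wrist pail_mouth []
wrist head_a []
[0.14, 0.8368, -0.269, 1.1183, 0.1055, 1.7952, -0.1837] [550.0341632  -28.47747317 252.39587107] [ 3.13886286  0.59229988 -0.07400183] 29.972800058703456
```

View pics/rel.png

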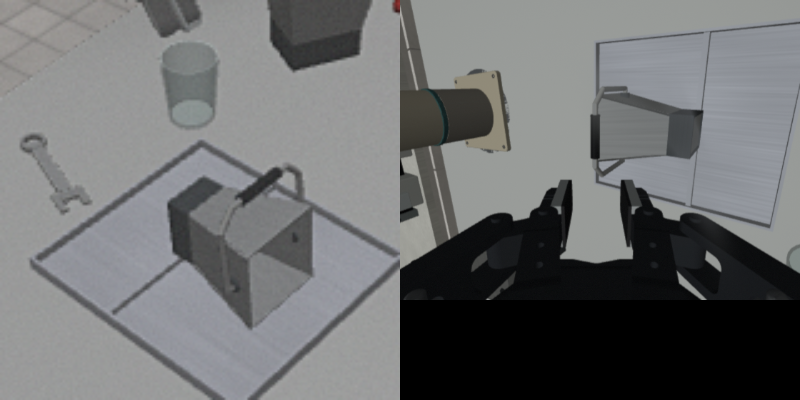

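The wrist view confirms the pail is lying free in the tray with its bail upright, so step 2 is met. Before tilting further, I'll fit the arm kinematics from logged states to choose a feasible band grasp.

```bash
cat > kin.py <<'E'
import numpy as np
from scipy.optimize import least_squares
from scipy.spatial.transform import Rotation as R
data=[([1.19319811,.62843586,.03848988,1.51740733,-.02697287,.99630365,-.02000452],[199.426,-618.655,194.288],[-3.14157,3.65e-5,-1.259005]),
([0.9014,0.4103,-0.4283,1.5433,0.1769,1.2264,0.8785],[446.25,-351.07,330.35],[-3.1415,0,0.43]),
([0.887,0.486,-0.403,1.693,0.219,1.007,0.807],[444.509,-351.97,236.677],[3.14107,-.0003,.3989]),
([0.8812,0.513,-0.3959,1.7279,0.2364,0.9461,0.7907],[444.58,-352.52,210.39],[-3.141,.001,.398]),
([0.1846,0.5642,-0.2794,1.7612,0.2012,0.8424,-0.2608],[573.93,-30.27,165.40],[3.14,-.002,-.074]),
([0.1691,0.8471,-0.2744,1.5827,0.1266,1.3267,-0.2188],[450.30,-21.46,103.24],[3.13897,.59138,-.0739]),
([0.14,0.8368,-0.269,1.1183,0.1055,1.7952,-0.1837],[550.034,-28.477,252.396],[3.13886,.5923,-.074])]
rx=lambda a:R.from_euler('x',a).as_matrix()
def fk(q,p):
    a,b=p[0],p[1]; T=np.zeros(3); M=np.eye(3)
    ax='zyzyzyz'
    off=[(0,0,p[2]),(p[8],0,0),(p[9],0,p[3]),(p[10],0,0),(p[11],0,p[4]),(p[6],0,0),(0,0,p[5])]
    for i in range(7):
        M=M@R.from_euler(ax[i],q[i]+(a if i==0 else b if i==6 else 0)).as_matrix()
        T=T+M@np.array(off[i])
    return T,M
def res(p):
    r=[]
    for q,x,o in data:
        T,M=fk(q,p); D=R.from_matrix(M.T@R.from_euler('xyz',o).as_matrix()).as_rotvec()
        r+=list((T-x)/1)+list(D*300)
    return np.array(r+list(p[8:12]*.003)+[p[6]*.003])
def fit():
    best=None
    for b in (0,np.pi/2,np.pi,-np.pi/2):
        s=least_squares(res,[-2.4,b,340,420,400,300,0,0,0,0,0,0])
        if best is None or s.cost<best.cost: best=s
    return best
if __name__=="__main__":
    s=fit(); np.save("kin.npy",s.x); print(s.cost,s.x.round(3)); print(np.abs(res(s.x))[:42].reshape(7,6).round(2))
E
python3 kin.py
```

```text
742726.3466825968 [-2.1800000e+00  1.0770000e+00  1.2741220e+03  3.4150600e+02
  4.6590400e+02  1.1513020e+03 -5.1923500e+02 -2.6148037e+04
  1.1175310e+03 -1.8118790e+03 -3.3700600e+02  6.4133200e+02]
[[2.4830e+01 2.7301e+02 1.0342e+02 1.0000e-02 2.0000e-02 7.2067e+02]
 [9.1950e+01 5.1490e+01 1.3129e+02 7.0000e-02 1.0000e-02 2.9389e+02]
 [7.2760e+01 1.1404e+02 6.8210e+01 3.0000e-02 2.0000e-02 2.7405e+02]
 [6.8140e+01 1.2678e+02 4.3760e+01 5.6000e-01 5.7000e-01 2.7365e+02]
 [4.0119e+02 3.7467e+02 3.8450e+01 2.0000e-01 4.5000e-01 9.3200e+00]
 [2.8700e+00 1.4915e+02 7.6250e+01 1.5266e+02 2.5557e+02 5.5730e+01]
 [2.2793e+02 5.1010e+01 2.5150e+01 1.5292e+02 2.5596e+02 5.5880e+01]]
```

```bash
python3 - <<'E'
import re
s=open('kin.py').read()
s=s.replace("def fk(q,p):","S=[1]*7\ndef fk(q,p):").replace("q[i]+(a","S[i]*q[i]+(a")
i=s.index("def fit"); s=s[:i]+'''def fit():
    global S
    import itertools
    best=None
    for c in itertools.product([1,-1],repeat=4):
        S[0],S[2],S[4],S[6]=c
        for b in (0,np.pi/2,np.pi,-np.pi/2):
          s=least_squares(res,[0,b,340,420,400,300,0,0,0,0,0,0],max_nfev=60)
          if best is None or s.cost<best[0].cost: best=(s,list(S))
    S[:]=best[1]; return best[0]
if __name__=="__main__":
    s=fit(); np.savez("kin.npz",x=s.x,S=S); print(s.cost,S,s.x.round(3)); print(np.abs(res(s.x))[:42].reshape(7,6).max(1).round(2))
else:
    d=np.load("kin.npz"); P=d["x"]; S[:]=list(d["S"])
'''
open('kin.py','w').write(s)
E
python3 kin.py
```

```text
69.30095565785496 [-1, 1, -1, 1, -1, 1, -1] [-4.000000e-02  3.104000e+00  3.277780e+02  5.646390e+02  3.851160e+02
  3.926290e+02 -1.002000e+01  6.648663e+03  8.615000e+00 -2.681800e+01
 -5.438000e+00  4.736000e+00]
[2.59 1.87 1.11 0.72 0.63 6.75 6.76]
```

```bash
cat > ik.py <<'E'
import numpy as np
from kin import fk,P,R,least_squares
lo=np.array([-3.06,-.37,-1.25,.18,-1.1,.23,-2.94]);hi=np.array([3.06,2.12,1.32,2.47,4.24,1.98,2.94])
D=56
def ik(grip,M,q0):
    e=np.array(grip)+D*M[:,2]
    f=lambda q:np.r_[(fk(q,P)[0]-e)/100,R.from_matrix(fk(q,P)[1].T@M).as_rotvec(),.003*(np.array(q)-q0)]
    s=least_squares(f,np.clip(q0,lo+.05,hi-.05),bounds=(lo+.02,hi-.02)); r=f(s.x)[:6]
    return s.x,np.abs(r[:3]).max()*100,np.degrees(np.abs(r[3:]).max())
Rt=R.from_euler('z',-4.4,degrees=True).as_matrix()
def tool(alpha,flip,yaw=0,phi=0):
    """alpha: back tilt at grasp; phi: pail rotation mouth-down (deg); yaw extra about world z"""
    a=np.radians(alpha-phi); t=np.array([-np.sin(a),0,-np.cos(a)]); x=np.array([0,flip,0.])
    M=np.c_[x,np.cross(t,x),t]
    return R.from_euler('z',yaw,degrees=True).as_matrix()@Rt@M
if __name__=="__main__":
    q0=np.array([0.14,0.8368,-0.269,1.1183,0.1055,1.7952,-0.1837])
    for flip in (1,-1):
      q1=q0.copy(); q1[6]+= (1.57 if flip>0 else -1.57)
      for al in (15,25,35,45,55):
        best=min((ik([565,-28,48],tool(al,flip),q1+np.r_[np.zeros(6),d]) for d in (0,)),key=lambda s:s[1]+s[2])
        print("grasp",flip,al,best[0].round(2),best[1:])
        for yaw in (0,45,90,135,180,-45,-90,-135):
            c=[ik([451,341,119],tool(al,flip,yaw,90),best[0]+np.array([-d,0,0,0,e,0,w])) for d in(.8,) for e in (0,1.5,3) for w in (0,1.5,-1.5)]
            b=min(c,key=lambda s:s[1]+s[2]); 
            if b[1]+b[2]<2: print("   mat",yaw,b[0].round(2))
E
python3 ik.py
```

```text
grasp 1 15 [ 0.14  0.91 -0.23  1.66  0.22  0.87  1.31] (np.float64(0.0003063496635604679), np.float64(0.0010751079883658604))
   mat 0 [-1.97  1.66  1.24  2.3   3.11  0.33  2.92]
   mat 90 [ 0.54  1.49 -1.07  2.21  4.22  0.25 -0.93]
   mat 135 [-0.14  1.17 -0.07  1.57 -0.91  1.49 -1.98]
   mat 180 [-0.26  1.39 -0.49  0.96 -0.22  1.96 -2.28]
   mat -45 [-1.23  1.14  0.    1.68  1.04  1.47 -1.32]
   mat -90 [-1.12  1.34  0.35  1.05  0.37  1.89 -1.01]
grasp 1 25 [ 0.14  0.99 -0.24  1.49  0.19  1.12  1.34] (np.float64(0.00021967936766031926), np.float64(0.0007002416822710372))
   mat 0 [-1.89  1.46  1.21  2.32  3.31  0.38  2.92]
   mat 90 [ 0.45  1.3  -1.01  2.23  3.99  0.25 -0.86]
   mat 135 [-0.23  1.07  0.05  1.63 -0.93  1.42 -1.97]
   mat 180 [-0.48  1.24  0.13  1.07 -0.52  1.93 -1.9 ]
   mat -45 [-1.12  1.05 -0.14  1.73  1.07  1.41 -1.32]
   mat -90 [-1.1   1.23  0.3   1.14  0.33  1.74 -1.04]
grasp 1 35 [ 0.13  1.09 -0.24  1.32  0.16  1.37  1.36] (np.float64(0.000123209728258189), np.float64(0.0003514551026622216))
   mat 0 [-1.8   1.27  1.16  2.31  3.51  0.37  2.92]
   mat 90 [ 0.4
[... 3182 characters left out ...]
 1.8   1.27  1.63  1.74]
   mat -90 [-0.51  1.23 -1.03  1.35  0.99  1.94  1.41]
   mat -135 [-0.32  1.33 -1.14  1.13  0.71  1.96  0.9 ]
grasp -1 55 [ 0.1   1.31 -0.23  0.96  0.13  1.84 -1.75] (np.float64(0.00014540448830757668), np.float64(0.0003260644123565221))
   mat 0 [-0.63  0.76 -0.56  2.22  1.72  0.89  2.04]
   mat 45 [-1.07  0.76  0.66  2.38  3.89  0.71  0.81]
   mat 90 [ 0.3   1.1  -1.23  2.16  1.55  0.45 -1.96]
   mat 135 [ 0.23  1.19 -1.23  1.77  0.61  0.88 -0.37]
   mat 180 [-0.02  1.26 -1.23  1.42  0.6   1.46  0.28]
   mat -45 [-0.46  1.08 -1.1   1.83  1.3   1.63  1.77]
   mat -90 [-0.4   1.22 -1.19  1.46  1.05  1.86  1.34]
   mat -135 [-0.25  1.28 -1.23  1.29  0.8   1.81  0.83]
```

The fit is good to a few mm. Plan: grasp the band with the tool tilted 45° back and tool x along +y, tip in the tray, then yaw −90° and invert over the mat, which sits mid-range for the joints. First the pre-grasp.

```bash
python3 - <<'E'
from h import *
from ik import tool
M=tool(45,1); t=M[:,2]; g=np.array([571,-28.7,48])
print(rel(g-100*t+56*t,M)); print(t)
E
```

```text
(array([13.99, -0.16, 11.47]), array([  8.9,  -8.5, -89.6]))
[-0.70502276  0.05424855 -0.70710678]
```

```bash
python3 -m creep '[{"hand":1,"travel":[1.4,0,0.5],"angular":[0.8,-0.8,-8]},{"hand":1,"travel":[2.8,0,1],"angular":[1.6,-1.6,-16]},{"hand":1,"travel":[4.2,0,2],"angular":[2.4,-2.4,-24]},{"hand":1,"travel":[5.6,0,3],"angular":[3.2,-3,-32]},{"hand":1,"travel":[7,0,4],"angular":[4,-3.8,-40]},{"hand":1,"travel":[8.4,0,5],"angular":[4.8,-4.6,-48]},{"hand":1,"travel":[9.8,0,6.5],"angular":[5.6,-5.4,-56]},{"hand":1,"travel":[11.2,0,8],"angular":[6.4,-6.1,-64]},{"hand":1,"travel":[12.6,0,9.5],"angular":[7.2,-6.9,-72]},{"hand":1,"travel":[14,-0.2,11],"angular":[8,-7.6,-80]},{"hand":1,"travel":[14,-0.2,11.5],"angular":[8.9,-8.5,-88]},{"hand":1,"travel":[14,-0.2,11.5],"angular":[8.9,-8.5,-89.6]},{"hand":1,"travel":[14,-0.2,11.5],"angular":[8.9,-8.5,-89.6]}]'
python3 - <<'E'
from h import *
from ik import tool
for c in("side","wrist"):
  im=ctrl.get_image(c)
  for t in("bail_grip","pail","pail_foot","pail_mouth"):
    print(c,t,[(np.round(d["at"]).tolist(),round(d["confidence"],2)) for d in ctrl.spot_point(c,t)[:6] if d["at"][1]>-250])
save(im,"pre.png"); g=im["frame"].copy()
M=tool(45,1); t=M[:,2]; gp=np.array([571,-28.7,48])
print("grip px",proj(im,gp)); cv2.circle(g,tuple(map(int,proj(im,gp))),3,(255,0,0),-1)
si=ctrl.get_image("side"); u,v=map(int,proj(si,[560,-30,80]))
cv2.imwrite("pics/pre.png",np.hstack([cv2.resize(g[:,:,::-1],(500,375)),cv2.resize(si["frame"][v-75:v+75,u-60:u+60,::-1],(300,375))]))
print(rel(gp+56*t,M),ctrl.read_state()["qpos"].round(2))
E
```

```text
clock: 17.0
eef_pos: [602.1, -30.4, 78.9]
tool_rot: [-2.356, 0.001, 1.493]
force: [0.2, 0.3, 0.6]
width: 85.2
side bail_grip [([483.0, -26.0, 148.0], 0.53)]
side pail [([583.0, -29.0, 49.0], 0.88), ([536.0, -23.0, -0.0], 0.73)]
side pail_foot [([578.0, -30.0, 47.0], 0.68)]
side pail_mouth [([452.0, -17.0, 52.0], 0.98)]
wrist bail_grip []
wrist pail [([582.0, -29.0, 47.0], 0.57)]
wrist pail_foot [([578.0, -28.0, 48.0], 0.94)]
wrist pail_mouth []
grip px [np.float64(273.73599732021114), np.float64(218.83419371005837)]
(array([-0.04, -0.01,  9.98]), array([-0.,  0., -0.])) [ 0.19  1.28 -0.55  0.75  0.35  1.97  1.28]
```

View pics/pre.png

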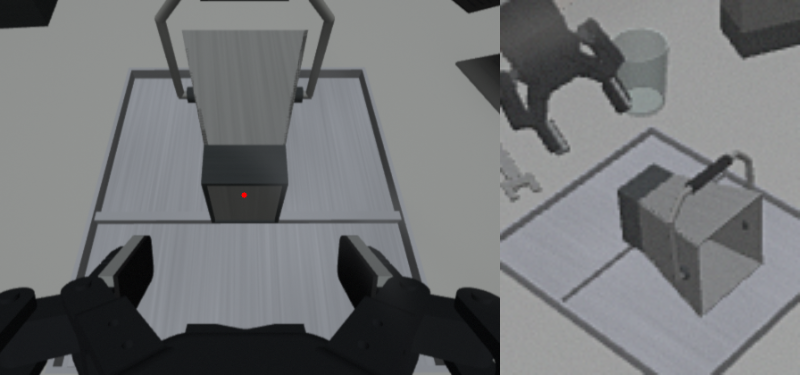

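The jaws are centred on the dark band (band at px (245,165), grip point at (243,195)) and the bail is standing clear. I'll advance and close.

```bash
python3 -m creep '[{"hand":1,"travel":[0,0,2],"angular":[0,0,0]},{"hand":1,"travel":[0,0,5],"angular":[0,0,0]},{"hand":1,"travel":[0,0,8],"angular":[0,0,0]},{"hand":1,"travel":[0,0,10],"angular":[0,0,0]},{"hand":1,"travel":[0,0,10],"angular":[0,0,0]},{"hand":1,"travel":[0,0,10],"angular":[0,0,0]},{"hand":0,"travel":[0,0,10],"angular":[0,0,0]},{"hand":0,"travel":[0,0,10],"angular":[0,0,0]},{"hand":0,"travel":[0,0,10],"angular":[0,0,0]},{"hand":0,"travel":[0,0,10],"angular":[0,0,0]},{"hand":0,"travel":[0,0,10],"angular":[0,0,0]}]'
python3 - <<'E'
from h import *
from ik import *
s=ctrl.read_state(); print(s["qpos"].round(2))
im=ctrl.get_image("side")
for t in("pail","pail_mouth"): print(t,[np.round(d["at"]).tolist() for d in ctrl.spot_point("side",t)[:6] if d["at"][1]>-250])
# tipping: mouth lower edge pivot. pail frame: grip 10mm from bottom on axis; pivot E=(axis 130, 50 below)
g0=np.array([571,-28.7,48]); q=s["qpos"]; M0=tool(45,1)
up=Rt@[1,0,0]
for phi in (0,10,20,30,40,50,60):
    f=np.radians(phi)
    rel0=np.array([120.,50.]) # grip rel pivot: (+u,+z)
    lift=15*min(1,phi/10)
    u=rel0[0]*np.cos(f)-rel0[1]*np.sin(f); z=rel0[0]*np.sin(f)+rel0[1]*np.cos(f)
    g=g0+up*(u-rel0[0])+np.array([0,0,z-rel0[1]+lift])
    M=tool(45,1,0,phi); q,e1,e2=ik(g,M,q)
    d=M0.T@((g+56*M[:,2])-(g0+56*M0[:,2]))/10
    print(phi,d.round(1),np.degrees(R.from_matrix(M0.T@M).as_rotvec()).round(0),q.round(2),round(e1,1),round(e2,1))
E
```

```text
clock: 18.65
eef_pos: [532.8, -25.2, 9.0]
tool_rot: [-2.359, -0.0, 1.493]
force: [5.4, -0.5, 5.8]
width: 54.6
[ 0.25  1.26 -0.56  1.09  0.36  1.69  1.21]
pail [[584.0, -29.0, 48.0]]
pail_mouth [[448.0, -18.0, 54.0]]
0 [0. 0. 0.] [0. 0. 0.] [ 0.23  1.25 -0.55  1.12  0.36  1.68  1.19] 0.0 0.0
10 [ 0.  -2.3 -1.8] [-10.   0.   0.] [ 0.28  1.09 -0.59  1.33  0.39  1.47  1.14] 0.0 0.0
20 [ 0.  -3.6 -2.4] [-20.   0.   0.] [ 0.32  0.96 -0.61  1.53  0.43  1.25  1.09] 0.0 0.0
30 [-0.  -4.9 -2.7] [-30.   0.  -0.] [ 0.36  0.84 -0.62  1.73  0.48  1.01  1.03] 0.0 0.0
40 [-0.  -6.3 -2.7] [-40.   0.   0.] [ 0.38  0.72 -0.6   1.93  0.55  0.76  0.94] 0.0 0.0
50 [-0.  -7.7 -2.6] [-50.   0.   0.] [ 0.34  0.6  -0.51  2.13  0.68  0.48  0.81] 0.0 0.0
60 [-0.  -9.1 -2.1] [-60.   0.  -0.] [ 0.31  0.53 -0.44  2.32  1.33  0.25  0.15] 0.0 0.0
```

Gripped (54.6 mm on the 56 mm band). Now I tip gently, shifting 50 mm away from the near wall so the heads have room.

```bash
python3 -m creep '[{"hand":0,"travel":[0,-0.3,-0.5],"angular":[-1,0,0]},{"hand":0,"travel":[0,-0.5,-1.4],"angular":[-3,0,0]},{"hand":0,"travel":[0,-0.7,-2.6],"angular":[-6,0,0]},{"hand":0,"travel":[0,-0.9,-3.9],"angular":[-10,0,0]},{"hand":0,"travel":[0,-0.9,-4.9],"angular":[-13,0,0]},{"hand":0,"travel":[0,-0.8,-5.8],"angular":[-16,0,0]},{"hand":0,"travel":[0,-0.8,-6.6],"angular":[-20,0,0]},{"hand":0,"travel":[0,-1.2,-6.7],"angular":[-23,0,0]},{"hand":0,"travel":[0,-1.7,-6.8],"angular":[-26,0,0]},{"hand":0,"travel":[0,-2.1,-6.9],"angular":[-30,0,0]},{"hand":0,"travel":[0,-2.5,-6.9],"angular":[-33,0,0]},{"hand":0,"travel":[0,-3,-6.9],"angular":[-36,0,0]},{"hand":0,"travel":[0,-3.5,-6.9],"angular":[-40,0,0]},{"hand":0,"travel":[0,-3.5,-6.9],"angular":[-40,0,0]},{"hand":0,"travel":[0,-3.5,-6.9],"angular":[-40,0,0]},{"hand":0,"travel":[0,-3.5,-6.9],"angular":[-40,0,0]},{"hand":0,"travel":[0,-3.5,-6.9],"angular":[-40,0,0]}]'
python3 - <<'E'
from h import *
for c in("side","top"):
  im=ctrl.get_image(c); save(im,c+"_tip.png")
  for t in("head_a","bail_grip","pail","pail_mouth"):
    print(c,t,[(np.round(d["at"]).tolist(),round(d["confidence"],2)) for d in ctrl.spot_point(c,t)[:6] if d["at"][1]>-250])
s=ctrl.read_state();print(s["qpos"].round(2))
E
```

```text
clock: 20.5
eef_pos: [557.4, -26.9, 82.3]
tool_rot: [-3.057, -0.001, 1.493]
force: [-0.4, 1.6, -3.9]
width: 55.1
side head_a [([505.0, -2.0, 57.0], 0.62), ([394.0, 3.0, 29.0], 0.59)]
side bail_grip [([427.0, -19.0, 153.0], 0.68)]
side pail [([572.0, -28.0, 143.0], 0.68)]
side pail_mouth [([467.0, -20.0, 65.0], 0.87)]
top head_a [([392.0, -1.0, 37.0], 0.74)]
top bail_grip [([425.0, -17.0, 151.0], 0.79)]
top pail [([570.0, -27.0, 142.0], 0.93), ([539.0, -27.0, 6.0], 0.73), ([392.0, -2.0, 34.0], 0.31)]
top pail_mouth [([450.0, 346.0, 1.0], 0.19)]
[ 0.38  0.76 -0.62  1.78  0.53  0.87  1.  ]
```

```bash
python3 - <<'E'
from h import *
A=ctrl.get_image("side"); B=ctrl.get_image("top")
u,v=map(int,proj(A,[450,-10,40])); a=cv2.resize(A["frame"][v-70:v+70,u-70:u+70,::-1],(400,400),interpolation=cv2.INTER_CUBIC)
u,v=map(int,proj(B,[430,-10,40])); b=cv2.resize(B["frame"][v-50:v+50,u-50:u+50,::-1],(400,400),interpolation=cv2.INTER_CUBIC)
cv2.imwrite("pics/tip.png",np.hstack([a,b]))
for c in("side","top"): print([(np.round(d["at"]).tolist(),round(d["confidence"],2)) for d in ctrl.spot_point(c,"head_a")[:6]])
E
```

```text
[([392.0, 4.0, 31.0], 0.76), ([507.0, -0.0, 59.0], 0.64)]
[([392.0, 2.0, 33.0], 0.53), ([728.0, -211.0, 1.0], 0.21)]
```

View pics/tip.png

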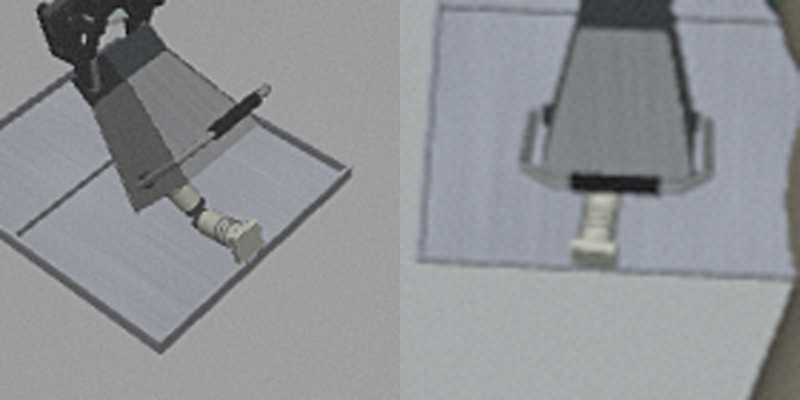

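The first head is out, lying nose-in between the mouth and the near wall. The second is behind it, still in the mouth. I'll draw the pail back and up, tipping further so both drop onto the floor.

```bash
python3 -m creep '[{"hand":0,"travel":[0,0.7,-0.5],"angular":[0,0,0]},{"hand":0,"travel":[0,1.4,-1],"angular":[0,0,0]},{"hand":0,"travel":[0,2.2,-1.4],"angular":[0,0,0]},{"hand":0,"travel":[0,3,-1.8],"angular":[0,0,0]},{"hand":0,"travel":[0,3.7,-2.3],"angular":[-2,0,0]},{"hand":0,"travel":[0,4.5,-2.8],"angular":[-4,0,0]},{"hand":0,"travel":[0,5.2,-3.3],"angular":[-7,0,0]},{"hand":0,"travel":[0,6,-3.8],"angular":[-10,0,0]},{"hand":0,"travel":[0,6.7,-4.4],"angular":[-13,0,0]},{"hand":0,"travel":[0,7.4,-5],"angular":[-16,0,0]},{"hand":0,"travel":[0,7.4,-5],"angular":[-16,0,0]},{"hand":0,"travel":[0,7.4,-5],"angular":[-16,0,0]},{"hand":0,"travel":[0,7.4,-5],"angular":[-16,0,0]}]'
cat > heads.py <<'E'
from h import *
T=np.array([538,-27,0]); Rt=R.from_euler('z',-4.4,degrees=True).as_matrix()
for c in("side","top","wrist"):
  im=ctrl.get_image(c); save(im,c+"_h.png")
  for t in("head_a","pail","pail_mouth","bail_grip"):
    print(c,t,[(np.round(d["at"]).tolist(),(Rt.T@(np.array(d["at"])-T)).round().tolist()[:2],round(d["confidence"],2)) for d in ctrl.spot_point(c,t)[:6] if d["at"][1]>-250])
s=ctrl.read_state();print(s["qpos"].round(2))
E
python3 heads.py
```

```text
clock: 22.5
eef_pos: [634.5, -33.2, 125.9]
tool_rot: [2.948, -0.0, 1.493]
force: [0.1, -0.2, -2.2]
width: 55.1
side head_a [([393.0, 1.0, 31.0], [-147.0, 17.0], 0.61), ([520.0, 31.0, 20.0], [-22.0, 56.0], 0.52)]
side pail [([630.0, -35.0, 184.0], [92.0, -1.0], 0.94)]
side pail_mouth [([553.0, -28.0, 80.0], [15.0, 0.0], 0.82)]
side bail_grip [([492.0, -23.0, 158.0], [-46.0, 1.0], 0.57)]
top head_a [([392.0, 1.0, 35.0], [-148.0, 16.0], 0.76), ([518.0, 29.0, 15.0], [-24.0, 54.0], 0.51)]
top pail []
top pail_mouth []
top bail_grip [([488.0, -19.0, 155.0], [-51.0, 4.0], 0.61)]
wrist head_a []
wrist pail [([628.0, -31.0, 185.0], [90.0, 3.0], 0.58)]
wrist pail_mouth []
wrist bail_grip [([734.0, 207.0, -3.0], [178.0, 248.0], 0.6)]
[ 0.36  0.65 -0.57  1.84  0.65  0.63  0.91]
```

Both heads are out. One is inside the tray at about (−23, 55). The other is propped with its flange on the near wall, around −147, so I'll pull it in after placing the pail. Next I plan the carry to the mat.

```bash
python3 - <<'E'
from h import *
from ik import *
s=ctrl.read_state(); M0=R.from_euler('xyz',s["tool_rot"]).as_matrix(); q=s["qpos"]
g0=s["eef_pos"]-56*M0[:,2]; g1=np.array([451,341,190.])
for k in range(1,15):
    x=k/14; phi=56+36*x**1.3; g=g0+(g1-g0)*x+[0,0,25*np.sin(np.pi*x)]
    M=tool(45,1,-90*x,phi); q,e1,e2=ik(g,M,q)
    print((M0.T@(g+56*M[:,2]-s["eef_pos"])/10).round(1),np.degrees(R.from_matrix(M0.T@M).as_rotvec()).round(0),q.round(2),round(e1,1),round(e2,1))
E
```

```text
[ 2.4 -1.2 -0.9] [-1. -1.  6.] [ 0.26  0.61 -0.5   1.89  0.65  0.58  0.73] 0.0 0.0
[ 4.8 -2.3 -1.8] [-3. -3. 13.] [ 0.15  0.57 -0.42  1.93  0.66  0.55  0.54] 0.0 0.0
[ 7.2 -3.5 -2.6] [-5. -5. 19.] [ 0.01  0.54 -0.33  1.97  0.69  0.53  0.33] 0.0 0.0
[ 9.5 -4.7 -3.3] [-7. -6. 25.] [-0.13  0.52 -0.24  1.99  0.72  0.54  0.12] 0.0 0.0
[11.8 -5.9 -4. ] [-9. -9. 31.] [-0.28  0.51 -0.16  1.99  0.74  0.57 -0.1 ] 0.0 0.0
[14.  -7.2 -4.6] [-11. -11.  37.] [-0.42  0.52 -0.09  1.98  0.76  0.63 -0.29] 0.0 0.0
[16.2 -8.6 -5.1] [-14. -14.  43.] [-0.54  0.54 -0.05  1.96  0.75  0.72 -0.47] 0.0 0.0
[ 18.4 -10.   -5.6] [-16. -17.  49.] [-0.65  0.57 -0.01  1.91  0.72  0.82 -0.61] 0.0 0.0
[ 20.6 -11.5  -5.9] [-18. -21.  54.] [-0.74  0.62  0.01  1.85  0.68  0.93 -0.73] 0.0 0.0
[ 22.8 -13.1  -6.1] [-21. -25.  60.] [-0.82  0.67  0.03  1.77  0.62  1.05 -0.83] 0.0 0.0
[ 25.  -14.8  -6.3] [-23. -29.  65.] [-0.88  0.73  0.05  1.67  0.56  1.17 -0.92] 0.0 0.0
[ 27.2 -16.6  -6.4] [-25. -34.  70.] [-0.93  0.8   0.07  1.57  0.5   1.3  -0.99] 0.0 0.0
[ 29.5 -18.4  -6.5] [-27. -39.  75.] [-0.96  0.87  0.08  1.45  0.44  1.43 -1.05] 0.0 0.0
[ 31.8 -20.3  -6.6] [-28. -44.  80.] [-0.98  0.95  0.1   1.32  0.37  1.57 -1.11] 0.0 0.0
```

```bash
python3 -m creep '[{"hand":0,"travel":[1,-0.5,-0.5],"angular":[-0.5,-0.5,3]},{"hand":0,"travel":[2.4,-1.2,-0.9],"angular":[-1,-1,6]},{"hand":0,"travel":[4.8,-2.3,-1.8],"angular":[-3,-3,13]},{"hand":0,"travel":[7.2,-3.5,-2.6],"angular":[-5,-5,19]},{"hand":0,"travel":[9.5,-4.7,-3.3],"angular":[-7,-6,25]},{"hand":0,"travel":[11.8,-5.9,-4],"angular":[-9,-9,31]},{"hand":0,"travel":[14,-7.2,-4.6],"angular":[-11,-11,37]},{"hand":0,"travel":[16.2,-8.6,-5.1],"angular":[-14,-14,43]},{"hand":0,"travel":[18.4,-10,-5.6],"angular":[-16,-17,49]},{"hand":0,"travel":[20.6,-11.5,-5.9],"angular":[-18,-21,54]},{"hand":0,"travel":[22.8,-13.1,-6.1],"angular":[-21,-25,60]},{"hand":0,"travel":[25,-14.8,-6.3],"angular":[-23,-29,65]},{"hand":0,"travel":[27.2,-16.6,-6.4],"angular":[-25,-34,70]},{"hand":0,"travel":[29.5,-18.4,-6.5],"angular":[-27,-39,75]},{"hand":0,"travel":[31.8,-20.3,-6.6],"angular":[-28,-44,80]},{"hand":0,"travel":[31.8,-20.3,-6.6],"angular":[-28,-44,80]},{"hand":0,"travel":[31.8,-20.3,-6.6],"angular":[-28,-44,80]},{"hand":0,"travel":[31.8,-20.3,-6.6],"angular":[-28,-44,80]}]'
cat > chk.py <<'E'
from h import *
Z=[]
for c in("side","top","side","top"):
  im=ctrl.get_image(c); save(im,c+"_m.png")
  pp={}
  for t in("pail","pail_mouth","bail_grip","mat"):
    l=[d["at"] for d in ctrl.spot_point(c,t)[:6] if d["at"][1]>200 and d["at"][0]>330]
    if l: pp[t]=np.array(l[0])
  print(c,{k:v.round().tolist() for k,v in pp.items()})
  if "pail" in pp and "pail_mouth" in pp: a=pp["pail_mouth"]-pp["pail"]; Z.append(a); 
a=np.mean(Z,0); a/=np.linalg.norm(a); print("axis",a.round(3),"tilt from inverted deg",np.degrees(np.arccos(-a[2])).round(1))
s=ctrl.read_state();M=R.from_euler('xyz',s["tool_rot"]).as_matrix();print(s["eef_pos"].round(1),s["qpos"].round(2),"up in tool",(M.T@[0,0,1]).round(3),"x",(M.T@[1,0,0]).round(3),"y",(M.T@[0,1,0]).round(3))
E
python3 chk.py
```

```text
clock: 25.05
eef_pos: [448.0, 299.4, 152.2]
tool_rot: [2.327, -0.005, -0.079]
force: [0.6, -0.9, -2.3]
width: 55.2
side {'pail': [454.0, 338.0, 198.0], 'bail_grip': [460.0, 432.0, 72.0], 'mat': [451.0, 339.0, -0.0]}
top {'pail': [446.0, 345.0, 196.0], 'bail_grip': [459.0, 438.0, 70.0], 'mat': [451.0, 348.0, 1.0]}
side {'pail': [451.0, 340.0, 198.0], 'bail_grip': [458.0, 435.0, 69.0], 'mat': [463.0, 436.0, 69.0]}
top {'pail': [448.0, 340.0, 198.0], 'bail_grip': [459.0, 436.0, 68.0], 'mat': [453.0, 344.0, 0.0]}
  return _methods._mean(a, axis=axis, dtype=dtype,
  ret = ret.dtype.type(ret / rcount)
Traceback (most recent call last):
  File "chk.py", line 11, in <module>
    a=np.mean(Z,0); a/=np.linalg.norm(a); print("axis",a.round(3),"tilt from inverted deg",np.degrees(np.arccos(-a[2])).round(1))
                                                                                                                 ~^^^
IndexError: invalid index to scalar variable.
```

The pail hangs inverted over the mat centre, at about (450,341) against the mat's (452,343). Lowering now.

```bash
python3 -m creep '[{"hand":0,"travel":[0,-1,0.9],"angular":[0,0,0]},{"hand":0,"travel":[0,-2.2,2.1],"angular":[0,0,0]},{"hand":0,"travel":[0,-3.3,3.1],"angular":[0,0,0]},{"hand":0,"travel":[0,-3.9,3.7],"angular":[0,0,0]},{"hand":0,"travel":[0,-4.2,4],"angular":[0,0,0]},{"hand":0,"travel":[0,-4.2,4],"angular":[0,0,0]},{"hand":0,"travel":[0,-4.2,4],"angular":[0,0,0]}]'
python3 -m creep '[{"hand":0,"travel":[0,-0.15,0.14],"angular":[0,0,0]},{"hand":0,"travel":[0,-0.3,0.27],"angular":[0,0,0]},{"hand":0,"travel":[0,-0.3,0.27],"angular":[0,0,0]}]'
python3 - <<'E'
from h import *
for c in("side","top"):
  im=ctrl.get_image(c)
  for t in("pail","pail_foot","bail_grip"): print(c,t,[d["at"].round() for d in ctrl.spot_point(c,t)[:6] if d["at"][1]>200 and d["at"][0]>330])
E
```

```text
clock: 26.75
eef_pos: [448.0, 300.2, 93.9]
tool_rot: [2.327, -0.004, -0.079]
force: [-0.1, -0.0, -3.3]
width: 54.8
clock: 27.05
eef_pos: [448.2, 300.4, 89.9]
tool_rot: [2.327, -0.005, -0.079]
force: [-0.4, 0.1, -2.2]
width: 55.0
side pail []Traceback (most recent call last):
  File "<stdin>", line 4, in <module>
AttributeError: 'list' object has no attribute 'round'. Did you mean: 'count'?
```

```bash
python3 -m creep '[{"hand":0,"travel":[0,-0.15,0.14],"angular":[0,0,0]},{"hand":0,"travel":[0,-0.15,0.14],"angular":[0,0,0]}]'
python3 -m creep '[{"hand":0,"travel":[0,-0.15,0.14],"angular":[0,0,0]},{"hand":0,"travel":[0,-0.15,0.14],"angular":[0,0,0]}]'
python3 - <<'E'
from h import *
for c in("side","top"):
  im=ctrl.get_image(c)
  for t in("pail","pail_foot","bail_grip"): print(c,t,[np.round(d["at"]) for d in ctrl.spot_point(c,t)[:6] if d["at"][1]>200 and d["at"][0]>330])
E
```

```text
clock: 27.4
eef_pos: [448.2, 300.5, 89.2]
tool_rot: [2.327, -0.005, -0.079]
force: [-0.4, 2.1, 3.8]
width: 55.3
clock: 27.6
eef_pos: [448.2, 300.7, 89.1]
tool_rot: [2.326, -0.006, -0.079]
force: [-1.2, 2.6, 9.1]
width: 54.9
side pail [array([454., 338., 137.])]
side pail_foot [array([452., 341., 133.])]
side bail_grip [array([461., 435.,  11.])]
top pail [array([454., 340., 135.])]
top pail_foot [array([448., 337., 132.])]
top bail_grip [array([459., 436.,  10.])]
```

```bash
python3 -m creep '[{"hand":1,"travel":[0,0,0],"angular":[0,0,0]},{"hand":1,"travel":[0,0,0],"angular":[0,0,0]},{"hand":1,"travel":[0,0,0],"angular":[0,0,0]},{"hand":1,"travel":[0,0,0],"angular":[0,0,0]},{"hand":1,"travel":[0,0,0],"angular":[0,0,0]},{"hand":1,"travel":[0,0,-1],"angular":[0,0,0]},{"hand":1,"travel":[0,0,-4],"angular":[0,0,0]},{"hand":1,"travel":[0,0,-8],"angular":[0,0,0]},{"hand":1,"travel":[0,0,-12],"angular":[0,0,0]},{"hand":1,"travel":[0,0,-15],"angular":[0,0,0]},{"hand":1,"travel":[0,0,-15],"angular":[0,0,0]},{"hand":1,"travel":[0,0,-15],"angular":[0,0,0]}]'
python3 - <<'E'
from h import *
from ik import *
for c in("side","top"):
  im=ctrl.get_image(c); save(im,c+"_p.png")
  for t in("pail","bail_grip"): print(c,t,[np.round(d["at"]) for d in ctrl.spot_point(c,t)[:6] if d["at"][1]>200 and d["at"][0]>330])
  print("heads",[(np.round(d["at"]).tolist(),round(d["confidence"],2)) for d in ctrl.spot_point(c,"head_a")[:4]])
  for d in ctrl.regions_of(c,"head_a")[:4]:
    ys,xs=np.nonzero(d["region"]); print(round(d["confidence"],2),xs.min(),xs.max(),ys.min(),ys.max(),len(xs))
# plan to hover over the head: tool down, jaws along tray y (flip +-1)
s=ctrl.read_state();M0=R.from_euler('xyz',s["tool_rot"]).as_matrix()
g0=s["eef_pos"]-56*M0[:,2]; q=s["qpos"]; print(g0,q.round(2))
for flip in (1,-1):
  M=tool(0,flip); q,e1,e2=ik([412,0,170],M,s["qpos"]); print(flip,q.round(2),e1,e2,np.degrees(R.from_matrix(M0.T@M).as_rotvec()).round())
E
```

```text
clock: 29.2
eef_pos: [456.1, 410.0, 191.8]
tool_rot: [2.326, -0.006, -0.078]
force: [0.0, -0.2, 0.1]
width: 85.2
side pail [array([455., 342., 135.])]
side bail_grip [array([461., 437.,  11.])]
heads [([395.0, 4.0, 32.0], 0.73), ([520.0, 30.0, 19.0], 0.51)]
0.74 284 308 256 275 294
0.71 255 281 252 263 244
top pail [array([454., 345., 134.])]
top bail_grip [array([460., 438.,   8.])]
heads [([520.0, 30.0, 16.0], 0.77), ([392.0, -1.0, 34.0], 0.75)]
0.78 256 274 214 237 214
[459.28188701 450.07246303 230.23160129] [-1.02  1.06  0.07  0.92  0.33  1.88 -1.07]
1 [ 0.6   0.61 -0.99  2.21  0.8   0.73  0.55] 0.0007069174367189193 0.002451717621042726 [ 37.  36. -85.]
-1 [-0.36  0.47  0.45  2.22 -0.4   0.53 -1.24] 0.0005060792727817898 0.001969308201417805 [ 36. -37.  84.]
```

The pail stands inverted at (455,343), close to mat centre. Next I fetch the propped head, moving above it first for a close look.

```bash
python3 - <<'E'
from h import *
from ik import *
s=ctrl.read_state();M0=R.from_euler('xyz',s["tool_rot"]).as_matrix()
g0=s["eef_pos"]-56*M0[:,2]; q=s["qpos"]; g1=np.array([425,0,190.]); M1=tool(0,-1); rv=R.from_matrix(M0.T@M1).as_rotvec()
for k in range(1,14):
    x=k/13; g=g0+(g1-g0)*x+[0,0,40*np.sin(np.pi*x)]; M=M0@R.from_rotvec(rv*x).as_matrix(); q,e1,e2=ik(g,M,q)
    print((M0.T@(g+56*M[:,2]-s["eef_pos"])/10).round(1),np.degrees(rv*x).round(0),q.round(2),round(e1,1),round(e2,1))
E
```

```text
[-0.2  2.6  2.1] [ 3. -3.  6.] [-1.    0.98  0.1   1.06  0.3   1.77 -1.18] 0.0 0.0
[-0.5  5.1  4.2] [ 6. -6. 13.] [-0.97  0.91  0.12  1.18  0.25  1.69 -1.26] 0.0 0.0
[-0.6  7.5  6.3] [ 8. -8. 19.] [-0.93  0.84  0.15  1.29  0.21  1.6  -1.33] 0.0 0.0
[-0.8  9.7  8.5] [ 11. -11.  26.] [-0.9   0.77  0.18  1.39  0.17  1.51 -1.39] 0.0 0.0
[-0.8 11.8 10.8] [ 14. -14.  32.] [-0.86  0.71  0.21  1.49  0.14  1.41 -1.44] 0.0 0.0
[-0.9 13.8 13.3] [ 17. -17.  39.] [-0.82  0.65  0.24  1.59  0.1   1.32 -1.48] 0.0 0.0
[-0.9 15.6 15.9] [ 20. -20.  45.] [-0.77  0.6   0.27  1.69  0.07  1.22 -1.51] 0.0 0.0
[-0.8 17.2 18.6] [ 22. -23.  52.] [-0.72  0.55  0.3   1.78  0.04  1.12 -1.54] 0.0 0.0
[-0.7 18.7 21.5] [ 25. -25.  58.] [-0.66  0.51  0.33  1.86  0.    1.02 -1.55] 0.0 0.0
[-0.6 20.1 24.4] [ 28. -28.  65.] [-0.6   0.48  0.35  1.95 -0.04  0.91 -1.54] 0.0 0.0
[-0.4 21.4 27.5] [ 31. -31.  71.] [-0.51  0.45  0.37  2.03 -0.1   0.8  -1.52] 0.0 0.0
[-0.2 22.7 30.7] [ 34. -34.  78.] [-0.41  0.44  0.37  2.1  -0.17  0.69 -1.47] 0.0 0.0
[ 0.1 23.9 33.9] [ 36. -37.  84.] [-0.28  0.43  0.34  2.17 -0.26  0.58 -1.4 ] 0.0 0.0
```

```bash
python3 -m creep '[{"hand":1,"travel":[-0.2,2.6,2.1],"angular":[3,-3,6]},{"hand":1,"travel":[-0.5,5.1,4.2],"angular":[6,-6,13]},{"hand":1,"travel":[-0.6,7.5,6.3],"angular":[8,-8,19]},{"hand":1,"travel":[-0.8,9.7,8.5],"angular":[11,-11,26]},{"hand":1,"travel":[-0.8,11.8,10.8],"angular":[14,-14,32]},{"hand":1,"travel":[-0.9,13.8,13.3],"angular":[17,-17,39]},{"hand":1,"travel":[-0.9,15.6,15.9],"angular":[20,-20,45]},{"hand":1,"travel":[-0.8,17.2,18.6],"angular":[22,-23,52]},{"hand":1,"travel":[-0.7,18.7,21.5],"angular":[25,-25,58]},{"hand":1,"travel":[-0.6,20.1,24.4],"angular":[28,-28,65]},{"hand":1,"travel":[-0.4,21.4,27.5],"angular":[31,-31,71]},{"hand":1,"travel":[-0.2,22.7,30.7],"angular":[34,-34,78]},{"hand":1,"travel":[0.1,23.9,33.9],"angular":[36,-37,84]},{"hand":1,"travel":[0.1,23.9,33.9],"angular":[36,-37,84]},{"hand":1,"travel":[0.1,23.9,33.9],"angular":[36,-37,84]},{"hand":1,"travel":[0.1,23.9,33.9],"angular":[36,-37,84]}]'
python3 - <<'E'
from h import *
im=ctrl.get_image("wrist"); g=im["frame"][:,:,::-1].copy()
for i,d in enumerate(ctrl.spot_point("wrist","head_a")[:4]):
    print(np.round(d["at"]),round(d["confidence"],2))
for d in ctrl.regions_of("wrist","head_a")[:3]:
    ys,xs=np.nonzero(d["region"]); r=cv2.minAreaRect(np.c_[xs,ys].astype(np.float32)); print(r,round(d["confidence"],2),len(xs)); 
    bp=cv2.boxPoints(r); print([ray(im,u,v,25)[:2].round() .tolist() for u,v in bp])
cv2.imwrite("pics/w5.png",g); s=ctrl.read_state(); print(s["eef_pos"],s["tool_rot"],s["qpos"].round(2))
E
```

```text
clock: 31.3
eef_pos: [425.9, 1.1, 134.0]
tool_rot: [3.134, 0.001, -1.643]
force: [-0.5, 0.7, 0.3]
width: 85.3
[517.  28.  20.] 0.93
[394.   3.  32.] 0.8
((279.64056396484375, 197.41001892089844), (36.104923248291016, 77.15345764160156), 1.060911774635315) 0.86 2217
[[391.0, 16.0], [459.0, 9.0], [456.0, -21.0], [388.0, -16.0]]
((258.07647705078125, 114.00588989257812), (82.97589874267578, 39.806739807128906), 49.398704528808594) 0.65 2480
[[511.0, 42.0], [528.0, 16.0], [477.0, -23.0], [458.0, 3.0]]
[425.75303673   1.58462879 133.89513953] [ 3.13430088e+00  6.29263975e-04 -1.64221006e+00] [-0.28  0.43  0.29  2.18 -0.23  0.56 -1.46]
```

View pics/w5.png

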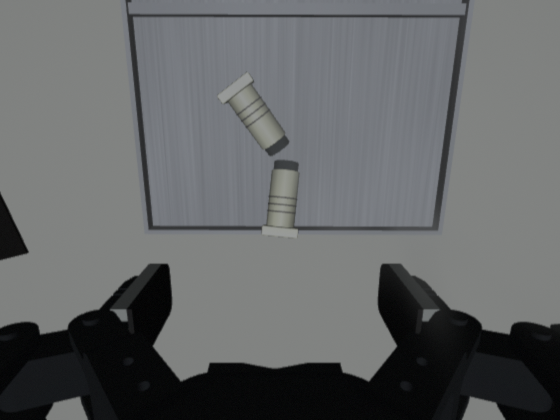

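The wrist view shows the second head lying at px (255,115). The first is at (283,195), cylinder inside and flange on the near wall at row 230. I'll pinch its cylinder, lift it off the wall and set it further in.

```bash
python3 -m creep '[{"hand":1,"travel":[0.3,-0.1,4],"angular":[0,0,0]},{"hand":1,"travel":[0.3,-0.1,8],"angular":[0,0,0]},{"hand":1,"travel":[0.3,-0.1,12],"angular":[0,0,0]},{"hand":1,"travel":[0.3,-0.1,14.5],"angular":[0,0,0]},{"hand":1,"travel":[0.3,-0.1,15.9],"angular":[0,0,0]},{"hand":1,"travel":[0.3,-0.1,15.9],"angular":[0,0,0]},{"hand":0,"travel":[0.3,-0.1,15.9],"angular":[0,0,0]},{"hand":0,"travel":[0.3,-0.1,15.9],"angular":[0,0,0]},{"hand":0,"travel":[0.3,-0.1,15.9],"angular":[0,0,0]},{"hand":0,"travel":[0.3,-0.1,15.9],"angular":[0,0,0]},{"hand":0,"travel":[0.3,-0.1,15.9],"angular":[0,0,0]},{"hand":0,"travel":[0.3,-0.1,15.9],"angular":[0,0,0]}]'
```

```text
clock: 32.65
eef_pos: [426.2, -1.1, -24.4]
tool_rot: [3.136, 0.001, -1.643]
force: [-0.1, 0.9, 7.8]
width: 21.7
```

```bash
python3 -m creep '[{"hand":0,"travel":[0,0,-2],"angular":[0,0,0]},{"hand":0,"travel":[0,0,-4],"angular":[0,0,0]},{"hand":0,"travel":[2,-1.5,-4],"angular":[0,0,0]},{"hand":0,"travel":[4.5,-3.5,-4],"angular":[0,0,0]},{"hand":0,"travel":[7,-5.5,-4],"angular":[0,0,0]},{"hand":0,"travel":[7,-5.5,-4],"angular":[0,0,0]},{"hand":0,"travel":[7,-5.5,-2],"angular":[0,0,0]},{"hand":0,"travel":[7,-5.5,-0.4],"angular":[0,0,0]},{"hand":0,"travel":[7,-5.5,0.2],"angular":[0,0,0]},{"hand":0,"travel":[7,-5.5,0.2],"angular":[0,0,0]},{"hand":0.7,"travel":[7,-5.5,0.2],"angular":[0,0,0]},{"hand":0.7,"travel":[7,-5.5,0.2],"angular":[0,0,0]},{"hand":0.7,"travel":[7,-5.5,0.2],"angular":[0,0,0]},{"hand":0.7,"travel":[7,-5.5,0.2],"angular":[0,0,0]},{"hand":0.7,"travel":[7,-5.5,-4],"angular":[0,0,0]},{"hand":0.7,"travel":[7,-5.5,-9],"angular":[0,0,0]},{"hand":0.7,"travel":[7,-5.5,-14],"angular":[0,0,0]},{"hand":0.7,"travel":[7,-5.5,-18],"angular":[0,0,0]},{"hand":0.7,"travel":[7,-5.5,-18],"angular":[0,0,0]},{"hand":0.7,"travel":[7,-5.5,-18],"angular":[0,0,0]}]'
cat > fin.py <<'E'
from h import *
T=np.array([538,-27,0]); Rt=R.from_euler('z',-4.4,degrees=True).as_matrix()
for c in("side","top","wrist"):
  im=ctrl.get_image(c); save(im,c+"_f.png")
  print(c,"heads",[(np.round(d["at"]).tolist(),(Rt.T@(np.array(d["at"])-T)).round().tolist()[:2],round(d["confidence"],2)) for d in ctrl.spot_point(c,"head_a")[:4]])
  for t in("pail","mat","bottle","beaker","spanner"): print(t,[(np.round(d["at"]).tolist(),round(d["confidence"],2)) for d in ctrl.spot_point(c,t)[:4]])
s=ctrl.read_state(); print(s["clock"],s["eef_pos"],s["force"],s["width"])
E
python3 fin.py
```

```text
clock: 34.65
eef_pos: [477.5, -74.7, 155.8]
tool_rot: [3.137, 0.002, -1.642]
force: [-0.4, -0.1, 0.0]
width: 59.7
side heads [([438.0, -70.0, 21.0], [-97.0, -50.0], 0.6), ([518.0, 32.0, 20.0], [-25.0, 57.0], 0.48), ([451.0, 342.0, 131.0], [-115.0, 362.0], 0.41)]
pail [([454.0, 341.0, 134.0], 0.66), ([686.0, -424.0, 2.0], 0.66), ([213.0, -309.0, -2.0], 0.56)]
mat []
bottle [([736.0, 212.0, -3.0], 0.68)]
beaker [([724.0, -209.0, -2.0], 0.58)]
spanner [([788.0, -25.0, -2.0], 0.77)]
top heads [([434.0, -72.0, 22.0], [-100.0, -53.0], 0.55)]
pail [([685.0, -424.0, 1.0], 0.9), ([218.0, -313.0, 1.0], 0.88), ([453.0, 342.0, 134.0], 0.78)]
mat [([211.0, 346.0, -1.0], 0.71)]
bottle [([737.0, 212.0, -2.0], 0.69)]
beaker [([729.0, -217.0, -2.0], 0.66)]
spanner [([796.0, -30.0, 1.0], 0.83)]
wrist heads [([439.0, -67.0, 20.0], [-96.0, -48.0], 0.86), ([520.0, 28.0, 22.0], [-22.0, 54.0], 0.77)]
pail [([218.0, -313.0, 4.0], 0.75)]
mat []
bottle []
beaker []
spanner []
35.7 [477.05505034 -75.22430525 155.22709846] [ 0.17857068  0.50910374 -0.04334592] 59.93924876351776
```

Both heads are inside the tray at rest, the pail is upright-inverted on the mat, and the bystanders haven't moved. Handing in.

```bash
python3 -m creep '[{"hand":0.7,"travel":[0,0,-4],"angular":[0,0,0]},{"hand":0.7,"travel":[0,0,-4],"angular":[0,0,0]},{"hand":0.7,"travel":[0,0,-4],"angular":[0,0,0]}]' && python3 -c "
from cell import ctrl
print(ctrl.finish_job())"
```

```text
clock: 36.0
eef_pos: [477.9, -75.2, 195.7]
tool_rot: [3.138, 0.002, -1.642]
force: [-0.1, 0.7, 0.5]
width: 59.9
the job is handed in; nothing more can be done
None
```

I handed the job in at 36 s of the 72 s allowed. The pail is upside down on the large mat and both pump heads are in the tray, but the hand-in reported no verdict.

- **Pail handling:** I carried the pail by its bail, laid it on its side against the tray's rib and let go. I then gripped the bottom band, tipped it until both heads came out, and stood it on the mat.
- **Pail on the mat:** the last look put its bottom centre at about (454, 342, 134) mm, with the mat centre at about (452, 342). I judged it upright from that height and the soft contact. The cameras cannot see the mouth directly, so its tilt was not measured.
- **Heads:** in the tray's frame they were at about (−97, −50) and (−24, 56) mm, both around 20 mm high.
- **Bystanders:** bottle, beaker and spanner read within about 5 mm of where they started, which is inside the camera error.

Three things went wrong or disagreed on the way:
- **First bail grasp missed:** the fingertips really end about 37 mm short of the reported tool position. Two camera views agreed on this, and I corrected for it from then on.
- **One head propped on the tray wall:** after the pour its flange rested on the near wall, right at the position limit. I picked it up and set it down about 50 mm further in.
- **Network readings:** two were wrong, a false "head" at the pail on the mat and the large mat missing from the final views. For the mat I used the earlier measurements, which agreed to a few mm.

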